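Fit the forming die to the rod bender and lock it with its hairpin clip

TASK

Fit the grooved forming die over the centre post of the blue rod bender so that it sits flat and fully down, then lock it there with the hairpin clip: slide the clip's straight leg through the cross hole of the post until the bowed leg has sprung over the shank and hugs it. The post turns stiffly in its base, so feel gently for the way its hole points, press no harder than it takes to spring the clip on, and do not push it past its seat. Leave the things around undisturbed, and finish with die and clip let go.

Things in the scene. Friction and masses are not known exactly. Their poses are not given: they have to be found in the camera images.
- die_center (a point): Centre of the forming die: a loose grooved wheel of bare grey metal, outer diameter 60 mm, 26 mm high, through bore 28.5 mm, about 0.4 kg, lying flat on the bench (z up along its axis), both faces alike. The point is on the axis, 13 mm above its underside. Grip it across the rim.
- post_hole (a point): Centre of the level cross hole in the bender's upright steel centre post, 55 mm above the bench; axes are the bender's, z up. Post 26 mm in diameter, chamfered top 12 mm above this point; hole 8 mm across, straight through, lightly countersunk. The seated die's top is 9 mm, its centre 22 mm below. The post turns stiffly (0.07 N m): its hole points up to 0.65 rad either side of x, not reported.
- bender: Blue hand rod bender bolted to the bench. Origin at the foot of the post axis, on the bench; z up. Base plate 10 mm thick, x -48 to 102, y -48 to 48 mm, bolt heads to 17 mm. The die's seat is a dark disc of 58 mm, 20 mm high. A stop post of 18 mm stands at x 40, y -52, 38 mm high. The -x side and both y sides of the post are free for the hand; the arm is on the +x side.
- roller (a point): Top of the roller on the bender's dark swing arm, 58 mm from the post axis, 22 mm in diameter, top 48 mm above the bench. The arm lies under the die's seat along the bender's +x, up to 0.25 rad to either side, with a black handle out to 270 mm from the post. It stays as it is.
- clip: Hairpin clip of brass-coloured spring wire 6 mm thick, 48 g, 137 mm long, 28 mm over its eye, lying flat on the bench. Origin on the bench near the middle of its length; x along the straight leg to its free tip, z up. Along x from clip_hug: tip at +43 mm, eye from -94 to -54 mm.
- clip_eye (a point): Grasp point of the clip: middle of its long flat-sided eye, half-way up the wire, 3 mm above the bench. The eye's two straight sides run along x, 28 mm apart over their outsides, and are rigid for 10 mm either way of this point. From here clip_hug lies 67 mm along +x and 11 mm along -y (the straight leg is on the -y side).
- clip_hug (a point): Point on the straight leg's centre line that is at the post's centre when home; x to the rounded tip, 43 mm ahead. On the +y side the bowed leg has a half round for the 26 mm shank and a flared end, and is sprung at the eye: it meets the post once the tip is past the middle, takes up to about 15 N to spring over, then snaps on and stops. Over 25 N against the bender bends the clip.
- spray: Clear spray bottle with white head, 52 mm in diameter, 171 mm tall, standing; origin under its centre. Leave it alone.
- jar: Amber glass jar with dark lid, 60 mm in diameter, 60 mm tall, standing; origin under its centre. Leave it alone.
- hammer: Hammer, 240 mm long, lying on the bench along its x; origin under it. Leave it alone.

How it is judged:
By the outcome, as a careful person would: the job done as asked, in the order asked, and still so for the second after the job is handed in, with the robot touching nothing.
It also fails if it takes over 72 s, if anything falls off the work surface, if the arm or the gripper's body presses on something with over 40 N, if the wrist force passes 120 N, or if a joint passes its speed limit or range.

ROBOT

A 6-joint arm with a two-finger parallel gripper is mounted at the origin on the work surface. World frame = base frame: x ahead of the robot, y to its left, z up, the work surface at z = 0. Lengths are in m, angles in rad, forces in N, time in s.
With the tool pointing down it reaches from about 0.4 to 0.925 m from the base axis. Payload 12.5 kg.
Tool frame: the origin (TCP) lies midway between the tips of the shut fingers; the grasp point (between the pads) lies 19 mm behind it; z points along the fingers, y is the line along which they close (so a half turn about z gives the same grasp; the last joint's range is limited). The gripper opens to 95 mm and grips with 3 to 60 N. Pads are 20 mm wide; open, the fingers measure 119 mm over their backs; the gripper's body (75 mm by 180 mm) begins 59 mm behind the grasp point.
Start: joints at [-1.343, 0.491, 1.559, -0, 1.092, -0.106], TCP at [0.205, -0.591, 0.183] pointing down, gripper open.
Joint ranges: [-3.1, 3.1], [-0.84, 2.19], [0.05, 2.79], [-1.13, 4.28], [0.06, 2.93], [-2.69, 2.69]. Speed limits (rad/s): [2.22, 2.22, 2.79, 3.14, 3.14, 3.14].

INTERFACE

Orientations are given as a unit quaternion [w, x, y, z].
In Python, from workcell import bot, camera, calibration gives the robot as it stands. The module is installed in compiled form; this text tells all that it offers.
- The arm moves only by the tool step_arm, never from a script. Its argument "deltas" is a list of rows, each an object with "delta_pos": the shift along the tool's x, y, z in m, a list of three; "delta_rot": the turn, a rotation vector about the tool's x, y, z in degrees, a list of three; "grip": the opening, from 0 (shut) to 1 (fully open). In form: [{"delta_pos": [x, y, z], "delta_rot": [rx, ry, rz], "grip": grip}, ...]. A call has 1 to 12 rows; each row shifts and turns the commanded pose from where the row before left it, along the tool's axes as they then stand; what a row does not reach is not made up. A row lasts 1/12 s, in which the tool goes at most 41.7 mm and 7.16 degrees, less where a joint would pass 70% of its speed; a pose out of reach is approached as far as the arm can. A call with a gripper value outside its range is refused whole. The fingers move at their own pace and stop on an object; "squeeze" is the grip in N (left out, the last holds). Time passes only in rows, so rows that do not move let the fingers close. It gives the time, the measured TCP pose, the force, the opening and the grip force at its end, in the units of the state.
- bot.read_state(): the state, without advancing time (a new reading comes with each control period).
- camera(name): name is "scene" or "side" or "wrist"; returns (picture, depth): 480x640x3 uint8, red, green, blue; 480x640 float32, m along the optical axis (not along the pixel's ray), 0 where there is no reading.
- calibration(name): a dict with "fovy" (degrees; the focal length in pixels is half the picture's height over the tangent of half this angle, whatever the lens; pixels are square), "cx", "cy" (the principal point, pixels), "pose" (4x4, takes a point from camera to world coordinates). Camera axes: x right, y down, z forward; pixel columns grow to the right and rows downward; lengths in m; the calibration is good to about 2 mm. A picture is of the moment at which its call begins: read the wrist's pose just before it. calibration takes no time and is no camera call; for the wrist camera it gives the pose at the moment of the call.
- bot.sign_off(): hands the job in; it is judged then, once.
The state is a dict: "clock": time; "joint_positions": joint angles; "joint_vel": joint speeds; "joint_torque": joint torques, N m; "tool_pos": TCP position; "tool_rot": TCP orientation; "contact_force": force on the tool from outside, world axes, zero at the start; "torque": the same for the moment, N m; "gripper_width": finger opening in m; "grasp_force": force on a finger pad.
Only numpy, scipy, OpenCV 4.12 (cv2) and the standard library are available. Lean on these libraries where they do the work, as an engineer would, in place of code of your own. Each camera call takes 0.05 s, during which the arm holds its last target. There are 200 camera calls.

## Working session

There is one attempt and no reset: what is moved stays moved. The work goes in short steps, Python scripts to look and compute and a tool call to move; the robot and the scene stay as the last step left them, time stands still between calls to the robot, and variables do not carry over. Pictures are saved under pics/ and viewed, at most 10 in all, crops included, and the job is handed in when it is done.

Besides the shell and the picture viewer there is one more tool, called after ">>>" by a JSON object that holds its "op" and its "data". step_arm: Moves the arm, as the interface text tells. Its arguments: {"type":"object","properties":{"deltas":{"type":"array","items":{"type":"object","properties":{"delta_pos":{"type":"array","items":{"type":"number"}},"delta_rot":{"type":"array","items":{"type":"number"}},"grip":{"type":"number"}}}},"squeeze":{"type":"number"}},"required":["deltas"]}

```bash
mkdir -p pics
cat > h.py <<'E'
import numpy as np, cv2
from workcell import bot, camera, calibration
def look(n,fn=None):
    c=calibration(n); im,d=camera(n)
    if fn: cv2.imwrite('pics/'+fn,im[:,:,::-1])
    return im,d,c
def f(c): return 240/np.tan(np.radians(c['fovy'])/2)
def ray(c,u,v):
    T=np.array(c['pose']); r=T[:3,:3]@np.array([(u-c['cx'])/f(c),(v-c['cy'])/f(c),1]); return T[:3,3],r
def onz(c,u,v,z):
    o,r=ray(c,u,v); return o+r*(z-o[2])/r[2]
def cloud(c,d):
    v,u=np.mgrid[0:480,0:640]; T=np.array(c['pose'])
    p=np.stack([(u-c['cx'])/f(c)*d,(v-c['cy'])/f(c)*d,d],-1)
    return p@T[:3,:3].T+T[:3,3]
def tri(c1,p1,c2,p2):
    o1,r1=ray(c1,*p1);o2,r2=ray(c2,*p2)
    s=np.linalg.lstsq(np.stack([r1,-r2],1),o2-o1,rcond=None)[0]
    a=o1+s[0]*r1;b=o2+s[1]*r2; return (a+b)/2,np.linalg.norm(a-b)
E
python3 - <<'E'
from h import *
for n in('scene','side'):
    im,d,c=look(n,n+'1.png'); print(n,c['fovy'],c['cx'],c['cy'],np.round(c['pose'],3).tolist())
s=bot.read_state(); print(s)
E
```

```text
scene 55.26382313829635 316.34002984351326 242.37867310986653 [[-0.179, 0.781, -0.598, 1.15], [0.984, 0.14, -0.111, 0.059], [-0.003, -0.608, -0.794, 0.842], [0.0, 0.0, 0.0, 1.0]]
side 44.43927875245491 323.96641373833745 242.9472135760487 [[-0.868, -0.266, 0.419, 0.091], [-0.496, 0.436, -0.751, 0.851], [0.017, -0.86, -0.51, 0.681], [0.0, 0.0, 0.0, 1.0]]
{'clock': 0.1, 'joint_positions': array([-1.34259220e+00,  4.91496834e-01,  1.55936734e+00,  4.37130679e-06,
        1.09172819e+00, -1.05626786e-01]), 'joint_vel': array([ 6.14735530e-04, -6.01336476e-04, -1.87455532e-03,  9.76601339e-05,
       -4.49192254e-04,  6.58455560e-04]), 'joint_torque': array([ 4.78683374e-03, -6.13620615e+01, -2.58607543e+01,  6.94253622e-02,
        4.70460684e-02, -7.75748822e-05]), 'tool_pos': array([ 0.20474206, -0.59025606,  0.18292902]), 'tool_rot': array([-4.99037770e-04,  9.86101972e-01,  1.66140454e-01, -2.86809680e-05]), 'contact_force': array([-0.22948579, -0.56958434, -0.45154864]), 'torque': array([-0.043249  , -0.01430815, -0.01439432]), 'grasp_force': 0.0, 'gripper_width': 0.09530396804979793}
```

View pics/scene1.png

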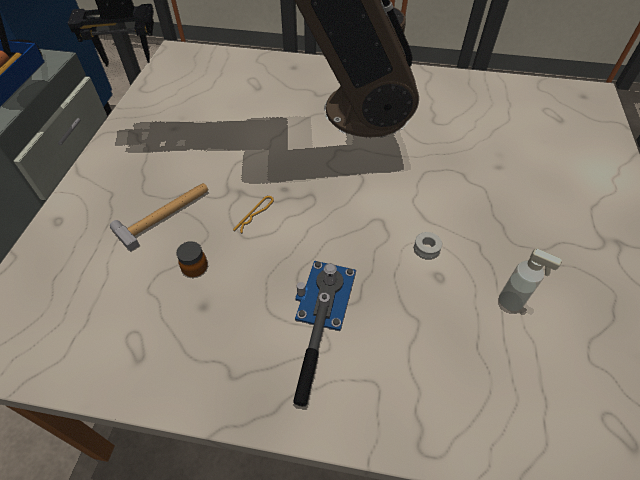

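View pics/side1.png

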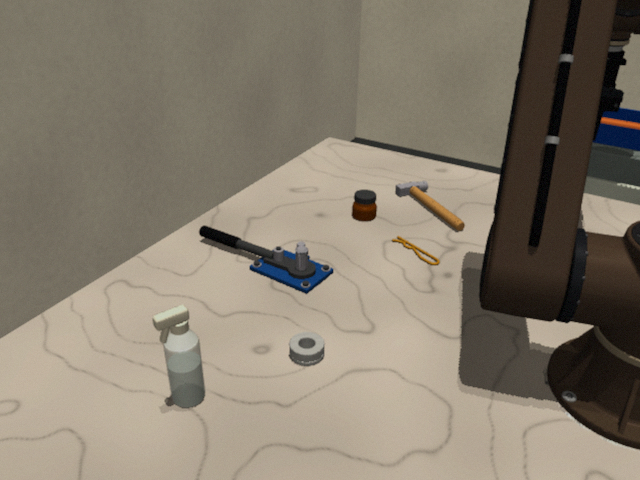

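Scene: die at (428,244), post top (330,268), clip (253,214) with its eye at about (267,202). Jar is at (191,260), hammer (160,215), spray (522,285). The side view shows the same things.

```bash
cat > m.py <<'E'
from h import *
im,d,c=look('scene'); P=cloud(c,d)
hsv=cv2.cvtColor(im,cv2.COLOR_RGB2HSV)
def show(name,uv,z): print(name,np.round(onz(c,*uv,z),3),'depth pt',np.round(P[int(uv[1]),int(uv[0])],3))
# die
w=np.zeros((480,640),bool); w[225:265,405:450]=1
m=w&(P[...,2]>0.02)&(P[...,2]<0.035); v,u=np.where(m); q=P[m]
print('die',len(q),(q.max(0)+q.min(0))/2,q.max(0)-q.min(0))
show('post',(330,268),.067)
m=(hsv[...,0]>100)&(hsv[...,0]<125)&(hsv[...,1]>150); m[:250]=0;m[:, :280]=0;m[340:]=0;m[:,370:]=0
q=np.array([onz(c,u,v,.01)[:2] for v,u in zip(*np.where(m))]).astype(np.float32)
print('plate',cv2.minAreaRect(q), cv2.boxPoints(cv2.minAreaRect(q)).round(3).tolist())
m=np.zeros((480,640),bool);m[190:238,228:280]=1
m&=(hsv[...,1]>120)&(hsv[...,0]<30)
q=np.array([onz(c,u,v,.003)[:2] for v,u in zip(*np.where(m))]).astype(np.float32)
print('clip',cv2.minAreaRect(q), cv2.boxPoints(cv2.minAreaRect(q)).round(3).tolist())
show('roller',(324,297),.048); show('handle',(301,402),.03)
show('jar',(190,248),.06);show('hamhead',(125,235),.02)
E
python3 m.py
python3 - <<'E'
import cv2
a=cv2.imread('pics/scene1.png')
cv2.imwrite('pics/c1.png',__import__('numpy').hstack([cv2.resize(a[185:245,220:290],None,fx=5,fy=5),cv2.resize(a[250:340,280:370],(300*1,300))]))
E
```

```text
die 392 [0.48950753 0.19118238 0.02471265] [0.06202368 0.05821601 0.00939414]
post [ 0.626 -0.01   0.067] depth pt [ 0.625 -0.011  0.065]
plate ((0.6529505252838135, -0.019328266382217407), (0.10643855482339859, 0.1507398635149002), 85.15994262695312) [[0.5730000138282776, -0.06599999964237213], [0.7239999771118164, -0.07900000363588333], [0.7329999804496765, 0.027000000700354576], [0.5820000171661377, 0.03999999910593033]]
clip ((0.4569731056690216, -0.22225938737392426), (0.02678021974861622, 0.13555684685707092), 66.6417236328125) [[0.3889999985694885, -0.20800000429153442], [0.5139999985694885, -0.26100000739097595], [0.5249999761581421, -0.2370000034570694], [0.4000000059604645, -0.18299999833106995]]
roller [ 0.685 -0.013  0.048] depth pt [ 0.683 -0.013  0.045]
handle [ 0.892 -0.018  0.03 ] depth pt [ 0.892 -0.018  0.031]
jar [ 0.623 -0.313  0.06 ] depth pt [ 0.624 -0.313  0.06 ]
hamhead [ 0.587 -0.491  0.02 ] depth pt [ 0.591 -0.488  0.025]
```

View pics/c1.png

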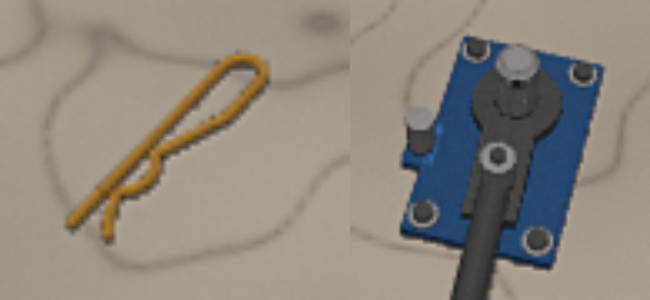

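Crop: the clip's straight leg is on the left with its tip at lower left, and the bender's roller lies along +x. I move towards the clip for a wrist view, then continue to the bender and the die.

>>> {"op": "step_arm", "data": {"deltas": [{"delta_pos": [0.033, -0.021, -0.004], "delta_rot": [0, 0, 0], "grip": 1}, {"delta_pos": [0.033, -0.021, -0.004], "delta_rot": [0, 0, 0], "grip": 1}, {"delta_pos": [0.033, -0.021, -0.004], "delta_rot": [0, 0, 0], "grip": 1}, {"delta_pos": [0.033, -0.021, -0.004], "delta_rot": [0, 0, 0], "grip": 1}, {"delta_pos": [0.033, -0.021, -0.004], "delta_rot": [0, 0, 0], "grip": 1}, {"delta_pos": [0.033, -0.021, -0.004], "delta_rot": [0, 0, 0], "grip": 1}, {"delta_pos": [0.033, -0.021, -0.004], "delta_rot": [0, 0, 0], "grip": 1}, {"delta_pos": [0.033, -0.021, -0.004], "delta_rot": [0, 0, 0], "grip": 1}, {"delta_pos": [0, 0, 0], "delta_rot": [0, 0, 6], "grip": 1}, {"delta_pos": [0, 0, 0], "delta_rot": [0, 0, 6], "grip": 1}, {"delta_pos": [0, 0, 0], "delta_rot": [0, 0, 6], "grip": 1}, {"delta_pos": [0, 0, 0], "delta_rot": [0, 0, 6], "grip": 1}]}}

```text
clock: 1.15
tool_pos: [0.3994, -0.3449, 0.2153]
tool_rot: [-0.0, 0.999, -0.045, -0.0]
contact_force: [0.1, -0.0, -0.2]
gripper_width: 0.0951
grasp_force: 0.0
```

Run:
```python
from h import *
s=bot.read_state(); print(s['clock'],s['tool_pos'],s['tool_rot'])
im,d,c=look('wrist','w1.png'); print(c['fovy'],np.round(c['pose'],3).tolist())
```

```text
1.15 [ 0.39935695 -0.34485423  0.21533451] [-5.70117741e-05  9.99000028e-01 -4.47094127e-02 -1.00845887e-04]
66.47209401101476 [[-0.089, -0.966, -0.243, 0.468], [-0.996, 0.086, 0.023, -0.351], [-0.001, 0.244, -0.97, 0.418], [0.0, 0.0, 0.0, 1.0]]
```

View pics/w1.png

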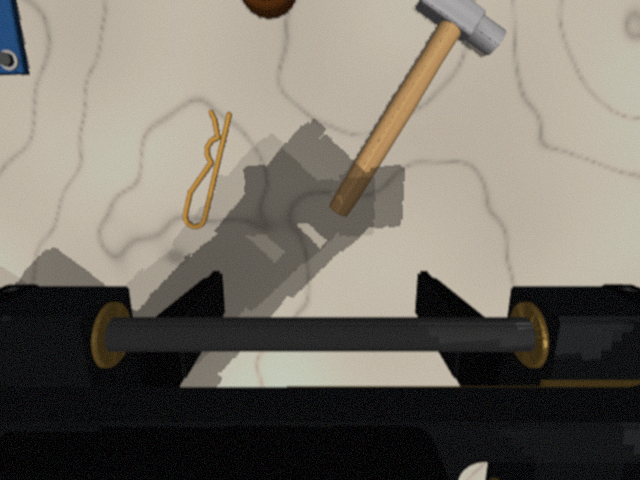

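Wrist: the clip's eye end is at (195,226) and its straight-leg tip at (229,114). Hammer and jar are clear of it.

```bash
cat > clip.py <<'E'
from h import *
def clip(im,c,roi,z=.003):
    hsv=cv2.cvtColor(im,cv2.COLOR_RGB2HSV); m=np.zeros((480,640),bool); a,b,e,g=roi; m[b:g,a:e]=1
    m&=(hsv[...,1]>130)&(hsv[...,0]>12)&(hsv[...,0]<30)
    n,l,st,_=cv2.connectedComponentsWithStats(m.astype(np.uint8)); k=1+np.argmax(st[1:,4]); m=l==k
    q=np.array([onz(c,u,v,z)[:2] for v,u in zip(*np.where(m))])
    r=cv2.minAreaRect(q.astype(np.float32)); ctr=np.array(r[0]); ang=np.radians(r[2]+(90 if r[1][1]>r[1][0] else 0))
    return q,r,ctr,ang
if __name__=='__main__':
    im=cv2.imread('pics/w1.png')[:,:,::-1].copy(); c=calibration('wrist')
    q,r,ctr,a=clip(im,c,(160,90,260,250)); print(r)
    x=np.array([np.cos(a),np.sin(a)]); 
    if x[0]<0: x=-x
    y=np.array([-x[1],x[0]])
    # refine x by fitting the straight leg (low y edge)
    for _ in range(4):
        t=(q-ctr)@x; s=(q-ctr)@y; lo=[]
        for b in np.arange(-45,62,4)/1000:
            k=(t>b)&(t<b+.004)
            if k.sum(): lo.append((b+.002,s[k].min()))
        lo=np.array(lo); p=np.polyfit(lo[:,0],lo[:,1],1); x=x+p[0]*y; x/=np.linalg.norm(x); y=np.array([-x[1],x[0]])
    t=(q-ctr)@x; s=(q-ctr)@y; print('len',np.ptp(t),'wid',np.ptp(s),'yaw',np.degrees(np.arctan2(x[1],x[0])))
    print('eye from tip',ctr+x*(t.max()-.110)+y*(s.min()+.014),'from end',ctr+x*(t.min()+.027)+y*(s.min()+.014))
E
python3 clip.py
```

```text
((0.4586471617221832, -0.22227062284946442), (0.026380473747849464, 0.13436004519462585), 66.93637084960938)
len 0.13432540767798862 wid 0.026471015245128467 yaw -22.89431623649251
eye from tip [ 0.41949502 -0.2048332 ] from end [ 0.42195892 -0.2058737 ]
```

>>> {"op": "step_arm", "data": {"deltas": [{"delta_pos": [0.007, -0.038, 0], "delta_rot": [0, 0, 0], "grip": 1}, {"delta_pos": [0.007, -0.038, 0], "delta_rot": [0, 0, 0], "grip": 1}, {"delta_pos": [0.007, -0.038, 0], "delta_rot": [0, 0, 0], "grip": 1}, {"delta_pos": [0.007, -0.038, 0], "delta_rot": [0, 0, 0], "grip": 1}, {"delta_pos": [0.007, -0.038, 0], "delta_rot": [0, 0, 0], "grip": 1}, {"delta_pos": [0.007, -0.038, 0], "delta_rot": [0, 0, 0], "grip": 1}, {"delta_pos": [0.007, -0.038, 0], "delta_rot": [0, 0, 0], "grip": 1}, {"delta_pos": [0.007, -0.038, 0], "delta_rot": [0, 0, 0], "grip": 1}, {"delta_pos": [0.007, -0.038, 0], "delta_rot": [0, 0, 0], "grip": 1}, {"delta_pos": [0, 0, 0], "delta_rot": [0, 0, 0], "grip": 1}, {"delta_pos": [0, 0, 0], "delta_rot": [0, 0, 0], "grip": 1}]}}

```text
clock: 2.12
tool_pos: [0.4911, -0.0082, 0.2152]
tool_rot: [0.0, 0.999, -0.04, -0.0]
contact_force: [0.3, -0.4, -0.3]
gripper_width: 0.095
grasp_force: 0.0
```

Run:
```python
from h import *
import pickle
s=bot.read_state(); print(s['clock'],s['tool_pos'],s['tool_rot'])
im,d,c=look('wrist','w2.png'); P=cloud(c,d); pickle.dump((im,d,c),open('w2.pkl','wb'))
for nm,lo,hi in(('top',.058,.075),('roller',.043,.054)):
    m=((P[...,2]>lo)&(P[...,2]<hi)&(d>0)&(abs(P[...,0]-.64)<.1)&(abs(P[...,1]+.02)<.08)).astype(np.uint8)
    n,l,st,ce=cv2.connectedComponentsWithStats(m)
    for k in range(1,n):
        if st[k,4]>30:
            q=P[l==k]; print(nm,st[k,4],ce[k],q.mean(0),np.median(q[:,2]),np.ptp(q,axis=0),cv2.minEnclosingCircle(np.ascontiguousarray(q[:,:2],dtype=np.float32)))
hsv=cv2.cvtColor(im,cv2.COLOR_RGB2HSV)
m=(hsv[...,0]>100)&(hsv[...,0]<125)&(hsv[...,1]>150)
q=np.array([onz(c,u,v,.01)[:2] for v,u in zip(*np.where(m))]).astype(np.float32); r=cv2.minAreaRect(q);print('plate',r,cv2.boxPoints(r).round(4).tolist())
```

```text
2.1167 [ 0.49108718 -0.00820798  0.21524872] [ 3.82906631e-05  9.99214689e-01 -3.96229066e-02 -1.71722811e-04]
top 738 [311.18157182  77.37127371] [ 0.62313548 -0.01080497  0.06690668] 0.06745983218401039 [0.02582384 0.02544425 0.01242198] ((0.623765230178833, -0.01093386672437191), 0.013141801580786705)
roller 496 [308.67943548  12.71370968] [ 0.68098404 -0.01296243  0.04611072] 0.045469570655951114 [0.02107576 0.02103333 0.00827925] ((0.6812701225280762, -0.01288584340363741), 0.010903945192694664)
roller 49 [313.28571429  93.3877551 ] [ 0.61235879 -0.0114665   0.04900721] 0.04917237024533655 [0.00574812 0.02074574 0.01027052] ((0.6160755753517151, -0.010531624779105186), 0.01048036478459835)
plate ((0.414444237947464, 0.0016876161098480225), (0.8694441914558411, 0.5796916484832764), 85.5173110961914) [[0.09149999916553497, -0.4090999960899353], [0.6693999767303467, -0.4544000029563904], [0.7373999953269958, 0.4124000072479248], [0.15950000286102295, 0.4577000141143799]]
```

View pics/w2.png

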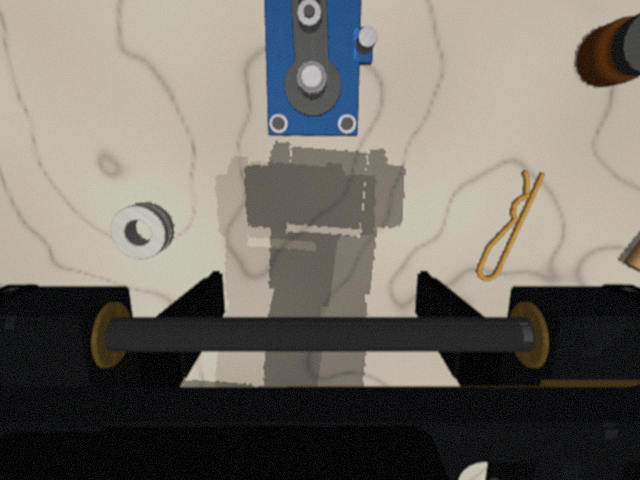

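Wrist: post top at (311,77), roller at (309,12), die at (142,231). I bring the die to a similar image position, so that the calibration bias cancels.

>>> {"op": "step_arm", "data": {"deltas": [{"delta_pos": [-0.018, -0.032, 0], "delta_rot": [0, 0, 0], "grip": 1}, {"delta_pos": [-0.018, -0.032, 0], "delta_rot": [0, 0, 0], "grip": 1}, {"delta_pos": [-0.018, -0.032, 0], "delta_rot": [0, 0, 0], "grip": 1}, {"delta_pos": [-0.018, -0.032, 0], "delta_rot": [0, 0, 0], "grip": 1}, {"delta_pos": [-0.018, -0.032, 0], "delta_rot": [0, 0, 0], "grip": 1}, {"delta_pos": [-0.018, -0.032, 0], "delta_rot": [0, 0, 0], "grip": 1}, {"delta_pos": [0, 0, 0], "delta_rot": [0, 0, 0], "grip": 1}, {"delta_pos": [0, 0, 0], "delta_rot": [0, 0, 0], "grip": 1}]}}

```text
clock: 2.83
tool_pos: [0.3994, 0.1907, 0.2155]
tool_rot: [0.0, 0.999, -0.041, 0.0]
contact_force: [-0.4, -0.7, -0.1]
gripper_width: 0.0951
grasp_force: 0.0
```

Run:
```python
from h import *
import pickle
s=bot.read_state(); print(s['clock'],s['tool_pos'],s['tool_rot'])
im,d,c=look('wrist','w3.png'); 
def circ(im,d,c,z,xy,R,tol=.004):
    P=cloud(c,d); m=((abs(P[...,2]-z)<tol)&(np.hypot(P[...,0]-xy[0],P[...,1]-xy[1])<R+.015)&(d>0)).astype(np.uint8)
    n,l,st,ce=cv2.connectedComponentsWithStats(m); k=1+np.argmax(st[1:,4]); m=(l==k).astype(np.uint8)
    ct=max(cv2.findContours(m,0,1)[0],key=len)[:,0]
    q=np.array([onz(c,u,v,z)[:2] for u,v in ct]).astype(np.float32)
    return cv2.fitEllipse(q),cv2.minEnclosingCircle(q),np.median(P[...,2][m>0])
print('die',circ(im,d,c,.026,(.489,.191),.03))
print('post',circ(*pickle.load(open('w2.pkl','rb')),.067,(.624,-.011),.013))
a=pickle.load(open('w2.pkl','rb'));print('die from w2',circ(*a,.026,(.489,.191),.03))
print('roller w2',circ(*a,.048,(.681,-.013),.011))
```

```text
2.8333 [0.39942305 0.19065944 0.21550313] [ 1.10426483e-04  9.99150541e-01 -4.12088299e-02  1.32444110e-04]
die (((0.48864978551864624, 0.1921471804380417), (0.058879751712083817, 0.05904637649655342), 64.52804565429688), ((0.48860836029052734, 0.1922433078289032), 0.030000606551766396), np.float64(0.02720420311125732))
post (((0.6233424544334412, -0.0107550248503685), (0.024855656549334526, 0.025182237848639488), 70.92884826660156), ((0.6231312155723572, -0.010747547261416912), 0.013120336458086967), np.float64(0.06751679731571275))
die from w2 (((0.48871171474456787, 0.191539004445076), (0.05923028662800789, 0.06095218285918236), 19.27418327331543), ((0.48892173171043396, 0.1914484053850174), 0.031076889485120773), np.float64(0.027383458323757937))
roller w2 (((0.680488109588623, -0.012933243066072464), (0.020316312089562416, 0.020560067147016525), 79.2210693359375), ((0.6802769899368286, -0.01301049254834652), 0.010817954316735268), np.float64(0.04552361663012275))
```

>>> {"op": "step_arm", "data": {"deltas": [{"delta_pos": [0.018, -0.002, 0.034], "delta_rot": [0, 0, 0], "grip": 1}, {"delta_pos": [0.018, -0.002, 0.034], "delta_rot": [0, 0, 0], "grip": 1}, {"delta_pos": [0.018, -0.002, 0.034], "delta_rot": [0, 0, 0], "grip": 1}, {"delta_pos": [0.018, -0.002, 0.034], "delta_rot": [0, 0, 0], "grip": 1}, {"delta_pos": [0.017, -0.001, 0.034], "delta_rot": [0, 0, 0], "grip": 1}, {"delta_pos": [0, 0, 0.02], "delta_rot": [0, 0, 0], "grip": 1}, {"delta_pos": [0, 0, 0.02], "delta_rot": [0, 0, 0], "grip": 1}, {"delta_pos": [0, 0, 0], "delta_rot": [0, 0, 0], "grip": 1}]}}

```text
clock: 3.55
tool_pos: [0.4885, 0.1892, 0.0019]
tool_rot: [0.001, 0.999, -0.044, -0.003]
contact_force: [-0.8, -0.6, -0.5]
gripper_width: 0.095
grasp_force: 0.0
```

>>> {"op": "step_arm", "data": {"deltas": [{"delta_pos": [0, 0, 0], "delta_rot": [0, 0, 0], "grip": 0.55}, {"delta_pos": [0, 0, 0], "delta_rot": [0, 0, 0], "grip": 0.55}, {"delta_pos": [0, 0, 0], "delta_rot": [0, 0, 0], "grip": 0.55}, {"delta_pos": [0, 0, 0], "delta_rot": [0, 0, 0], "grip": 0.55}, {"delta_pos": [0, 0, 0], "delta_rot": [0, 0, 0], "grip": 0.55}, {"delta_pos": [0, 0, 0], "delta_rot": [0, 0, 0], "grip": 0.55}], "squeeze": 30}}

```text
clock: 4.05
tool_pos: [0.4894, 0.1921, 0.0061]
tool_rot: [-0.0, 0.999, -0.042, 0.001]
contact_force: [-0.8, 0.5, -0.7]
gripper_width: 0.0607
grasp_force: 0.0
```

>>> {"op": "step_arm", "data": {"deltas": [{"delta_pos": [0, 0, 0], "delta_rot": [0, 0, 0], "grip": 0.5}, {"delta_pos": [0, 0, 0], "delta_rot": [0, 0, 0], "grip": 0.5}, {"delta_pos": [0, 0, 0], "delta_rot": [0, 0, 0], "grip": 0.5}, {"delta_pos": [0, 0, 0], "delta_rot": [0, 0, 0], "grip": 0.5}], "squeeze": 30}}

```text
clock: 4.38
tool_pos: [0.4891, 0.192, 0.0054]
tool_rot: [0.0, 0.999, -0.042, -0.0]
contact_force: [-0.8, -0.2, 0.9]
gripper_width: 0.0471
grasp_force: 0.0
```

Run:
```python
from h import *
im,d,c=look('wrist'); im2,_,_=look('side')
cv2.imwrite('pics/w4.png',np.hstack([im,cv2.resize(im2[300:400,250:390],(640,480))])[:,:,::-1][::2,::2])
```

```text
(no output)
```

View pics/w4.png

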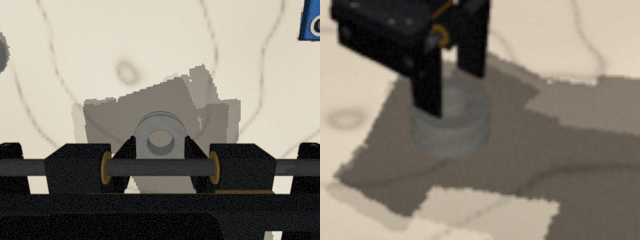

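The wrist view shows the die at about (320,266) full size, with the fingers nearby. I check with depth where it sits relative to the pads.

Run:
```python
from h import *
s=bot.read_state(); print(s['tool_pos'],s['gripper_width'],s['grasp_force'])
for n in('wrist','scene','side'):
    im,d,c=look(n); P=cloud(c,d)
    m=(abs(P[...,2]-.0265)<.003)&(np.hypot(P[...,0]-.49,P[...,1]-.19)<.06)&(d>0)
    q=P[m]; print(n,m.sum(),q.min(0),q.max(0))
    print(cv2.minEnclosingCircle(np.ascontiguousarray(q[:,:2],dtype=np.float32)))
    if n=='wrist':
        g=((abs(P[...,2]-.005)<.06)&(im.max(-1)<50)&(d>0)&(P[...,2]>.03)); q=P[g]
        for lo,hi in((.03,.05),(.05,.08)):
            k=(q[:,2]>lo)&(q[:,2]<hi); 
            for sgn in(1,-1):
                kk=k&((q[:,1]-.192)*sgn>0); 
                if kk.any(): print(lo,sgn,q[kk].min(0),q[kk].max(0))
```

```text
[0.48911533 0.19199714 0.00536943] 0.04762642240339011 0.0
wrist 5755 [0.46974681 0.16282064 0.02350922] [0.51908904 0.21945443 0.02936595]
((0.48927822709083557, 0.1921335607767105), 0.030113818123936653)
0.03 1 [0.48238469 0.21513471 0.03776007] [0.50380787 0.22062745 0.0499331 ]
0.03 -1 [0.47845812 0.16203873 0.03718325] [0.49938376 0.16937867 0.04994414]
0.05 1 [0.48636079 0.21500122 0.05004059] [0.50427881 0.222479   0.06497692]
0.05 -1 [0.48107362 0.16016666 0.05011506] [0.4995664  0.16905442 0.06490995]
scene 291 [0.46012973 0.16230424 0.02350079] [0.52047511 0.22011208 0.02945327]
((0.49005141854286194, 0.19191007316112518), 0.03074268437922001)
side 413 [0.46011721 0.16179263 0.02351259] [0.5179555  0.22295601 0.02947038]
((0.48989126086235046, 0.19185258448123932), 0.03178578242659569)
```

Run:
```python
from h import *
im,d,c=look('side'); P=cloud(c,d)
cv2.imwrite('pics/s5.png',np.hstack([cv2.resize(im[290:390,250:390],(700,500),interpolation=cv2.INTER_CUBIC)])[:,:,::-1])
for n in('side','wrist'):
    im,d,c=look(n);P=cloud(c,d)
    g=(im.max(-1)<45)&(d>0)&(np.hypot(P[...,0]-.49,P[...,1]-.192)<.05)&(P[...,2]<.1); q=P[g]
    print(n,np.histogram(q[:,2],np.arange(-.01,.1,.01)),q[:,2].min())
```

```text
side (array([  0,   0,   0,   0,  26,  93, 112, 100,  79,  77]), array([-0.01,  0.  ,  0.01,  0.02,  0.03,  0.04,  0.05,  0.06,  0.07,
        0.08,  0.09])) 0.03684535682132373
wrist (array([  0,   0,   0,   0,  13, 359, 457, 535, 595, 685]), array([-0.01,  0.  ,  0.01,  0.02,  0.03,  0.04,  0.05,  0.06,  0.07,
        0.08,  0.09])) 0.03771103895828265
```

View pics/s5.png

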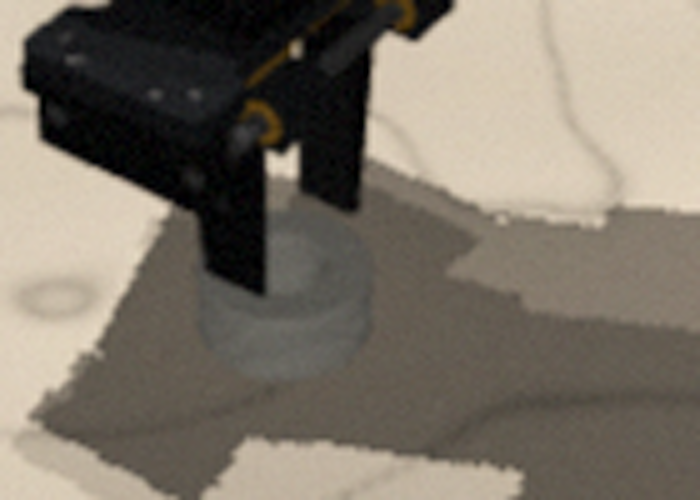

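The side view shows the fingertips ending above the die's top, although tool z reads 0.005. I check the tip offset against the earlier picture with the gripper open.

Run:
```python
from h import *
import pickle
im,d,c=pickle.load(open('w2.pkl','rb')); P=cloud(c,d)
g=(im.max(-1)<45)&(d>0)&(abs(P[...,0]-.49)<.02)&(P[...,2]>.19); g[330:]=0
q=P[g]; print('open tip z',np.percentile(q[:,2],[0,1,5]),'tool .2152')
im,d,c=look('wrist'); s=bot.read_state(); print(s['tool_pos'],s['joint_positions'],np.round(c['pose'],4).tolist())
im,d,c=look('scene'); P=cloud(c,d)
g=(im.max(-1)<45)&(d>0)&(np.hypot(P[...,0]-.49,P[...,1]-.192)<.05)&(P[...,2]<.1); q=P[g]
print(q.min(0),q.max(0))
```

```text
open tip z [0.24814334 0.25027641 0.25253481] tool .2152
[0.48914185 0.19198507 0.00537752] [ 2.48335288e-01  6.09631050e-01  1.96234176e+00 -1.89461088e-04
  5.69682664e-01  1.90433870e+00] [[-0.0847, -0.9665, -0.2425, 0.5574], [-0.9964, 0.082, 0.0213, 0.1864], [-0.0007, 0.2434, -0.9699, 0.2078], [0.0, 0.0, 0.0, 1.0]]
[0.47945925 0.15744415 0.03671498] [0.50547806 0.22441911 0.09985874]
```

All three cameras agree: the fingertips end 32 mm short of the reported TCP along the tool z. I'll allow for that: open, go down 31 mm, and check the force.

>>> {"op": "step_arm", "data": {"deltas": [{"delta_pos": [0, 0, 0], "delta_rot": [0, 0, 0], "grip": 0.95}, {"delta_pos": [0, 0, 0], "delta_rot": [0, 0, 0], "grip": 0.95}, {"delta_pos": [0, 0, 0], "delta_rot": [0, 0, 0], "grip": 0.95}, {"delta_pos": [0, 0, 0], "delta_rot": [0, 0, 0], "grip": 0.95}, {"delta_pos": [0, 0, 0], "delta_rot": [0, 0, 0], "grip": 0.95}, {"delta_pos": [0, 0, 0.007], "delta_rot": [0, 0, 0], "grip": 0.95}, {"delta_pos": [0, 0, 0.008], "delta_rot": [0, 0, 0], "grip": 0.95}, {"delta_pos": [0, 0, 0.008], "delta_rot": [0, 0, 0], "grip": 0.95}, {"delta_pos": [0, 0, 0.008], "delta_rot": [0, 0, 0], "grip": 0.95}, {"delta_pos": [0, 0, 0], "delta_rot": [0, 0, 0], "grip": 0.95}]}}

```text
clock: 5.72
tool_pos: [0.4883, 0.1917, -0.0275]
tool_rot: [0.0, 0.999, -0.043, -0.001]
contact_force: [0.3, -1.7, -0.5]
gripper_width: 0.09
grasp_force: 0.0
```

>>> {"op": "step_arm", "data": {"deltas": [{"delta_pos": [0, 0, 0], "delta_rot": [0, 0, 0], "grip": 0.5}, {"delta_pos": [0, 0, 0], "delta_rot": [0, 0, 0], "grip": 0.5}, {"delta_pos": [0, 0, 0], "delta_rot": [0, 0, 0], "grip": 0.5}, {"delta_pos": [0, 0, 0], "delta_rot": [0, 0, 0], "grip": 0.5}, {"delta_pos": [0, 0, 0], "delta_rot": [0, 0, 0], "grip": 0.5}, {"delta_pos": [0, 0, 0], "delta_rot": [0, 0, 0], "grip": 0.5}], "squeeze": 30}}

```text
clock: 6.22
tool_pos: [0.4893, 0.192, -0.0253]
tool_rot: [-0.0, 0.999, -0.042, 0.0]
contact_force: [0.2, -0.2, 1.2]
gripper_width: 0.06
grasp_force: 30.0
```

>>> {"op": "step_arm", "data": {"deltas": [{"delta_pos": [0, 0, -0.03], "delta_rot": [0, 0, 0], "grip": 0.5}, {"delta_pos": [0, 0, -0.03], "delta_rot": [0, 0, 0], "grip": 0.5}, {"delta_pos": [0, 0, -0.03], "delta_rot": [0, 0, 0], "grip": 0.5}, {"delta_pos": [0.022, 0.027, 0], "delta_rot": [0, 0, 0], "grip": 0.5}, {"delta_pos": [0.022, 0.027, 0], "delta_rot": [0, 0, 0], "grip": 0.5}, {"delta_pos": [0.022, 0.027, 0], "delta_rot": [0, 0, 0], "grip": 0.5}, {"delta_pos": [0.022, 0.027, 0], "delta_rot": [0, 0, 0], "grip": 0.5}, {"delta_pos": [0.022, 0.027, 0], "delta_rot": [0, 0, 0], "grip": 0.5}, {"delta_pos": [0.022, 0.027, 0], "delta_rot": [0, 0, 0], "grip": 0.5}, {"delta_pos": [0.02, 0.0287, 0], "delta_rot": [0, 0, 0], "grip": 0.5}, {"delta_pos": [0, 0, 0], "delta_rot": [0, 0, 0], "grip": 0.5}, {"delta_pos": [0, 0, 0], "delta_rot": [0, 0, 0], "grip": 0.5}]}}

```text
clock: 7.22
tool_pos: [0.6244, -0.0126, 0.0636]
tool_rot: [-0.0, 0.999, -0.044, -0.001]
contact_force: [-0.2, 0.3, -4.3]
gripper_width: 0.0599
grasp_force: 30.0
```

Run:
```python
from h import *
s=bot.read_state(); print(s['clock'],s['tool_pos'],s['tool_rot'],s['gripper_width'],s['contact_force'])
p=s['tool_pos'];zt=p[2]+.0383+.013
for n in('wrist','scene','side'):
    im,d,c=look(n); P=cloud(c,d)
    m=(abs(P[...,2]-zt)<.004)&(np.hypot(P[...,0]-p[0],P[...,1]-p[1])<.04)&(d>0)&(im.max(-1)>60)
    q=P[m]; print(n,m.sum(),zt,np.median(q[:,2]),cv2.minEnclosingCircle(np.ascontiguousarray(q[:,:2],dtype=np.float32)),q.min(0),q.max(0))
    if n!='side':
        # post top seen through bore
        m=(abs(P[...,2]-.067)<.003)&(np.hypot(P[...,0]-p[0],P[...,1]-p[1])<.02)&(d>0); q=P[m]
        if m.sum(): print('post seen',m.sum(),q.min(0),q.max(0))
    if n=='wrist': wr=im
    if n=='scene': sc=im
cv2.imwrite('pics/w6.png',np.hstack([wr[:300,100:540][:, :],cv2.resize(sc[225:305,290:370],(300,300))])[:,:,::-1])
```

```text
7.2167 [ 0.62436441 -0.01255747  0.06355368] [-2.86982489e-05  9.99036371e-01 -4.38857574e-02 -6.06598995e-04] 0.05988684864886911 [-0.18748159  0.29413268 -4.3018277 ]
wrist 7341 0.11485368436818177 0.11597075675997451 ((0.631381094455719, -0.012965154834091663), 0.03771824762225151) [ 0.59393675 -0.05055311  0.11085589] [0.65431297 0.02383982 0.11877695]
post seen 350 [ 0.61141138 -0.0206243   0.06400146] [ 0.62173079 -0.00072368  0.06973344]
scene 428 0.11485368436818177 0.11392672882583738 ((0.6246039867401123, -0.012227878905832767), 0.030873559415340424) [ 0.59935912 -0.04023338  0.11089791] [0.65442766 0.01744907 0.11829682]
side 237 0.11485368436818177 0.11593054099351863 ((0.6242677569389343, -0.01251834724098444), 0.033069781959056854) [ 0.59455372 -0.04421693  0.11101318] [0.64731065 0.01918024 0.11866249]
```

View pics/w6.png

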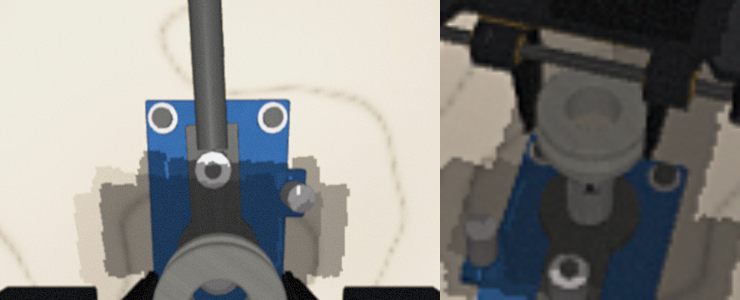

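Right crop: the post's hole shows as a dark dot at about (590,188), at the middle of the shank, which is 568–612 px wide. So it points roughly at the scene camera. I refine the post top from the first scene picture.

Run:
```python
from h import *
im=cv2.imread('pics/scene1.png'); c=calibration('scene')
g=cv2.cvtColor(im,cv2.COLOR_BGR2GRAY); r=g[258:285,316:346]; print(r[::2,::2])
m=np.zeros_like(g); m[258:277,318:342]=(r[:19,2:26]>125)
n,l,st,ce=cv2.connectedComponentsWithStats(m); k=1+np.argmax(st[1:,4]); print(st[k],ce[k])
print(onz(c,*ce[k],.067))
s=bot.read_state();print(s['clock'],s['tool_pos'])
```

```text
[[154 156 155 156 155 156 155 155 156 156 155 154 155 155 154]
 [163 158 158 157 156 156 156 153 155 154 155 156 155 154 153]
 [ 65  59  71  79 131 157 158 153 156 158 156 155 154 153 153]
 [ 63  68  74  59  58  88 121 136 116 141 154 156 155 155 153]
 [ 39  31  98  49  81 135 135 137 137 122  53  60  75 132 158]
 [ 89 108  58  61 127 126 137 136 137 131 107  64  64  64  60]
 [ 63  62  63  56 119 117 136 139 127 120  90  64  65  66  63]
 [ 65  63  64  66  55 137 124 122 123 136  58  67  67  66  59]
 [ 66  66  67  64  65  66  55  24  62  59  61  66  67  63  63]
 [ 67  67  68  69  63  70  51  44  57  63  65  68  70  64  66]
 [ 64  66  65  64  67  67  67  69  72  63  58  68  69  68  64]
 [ 51  64  64  68  65  68  67  68  92  63  60  68  65  66  68]
 [ 39  64  63  70  48  70  68  69  71  59  60  67  67  68  66]
 [ 40  68  68  65  66  51  57  69  50  59  68  69  66  53  67]]
[318 258  24  13 185] [330.88108108 262.25405405]
[ 0.61186183 -0.01084387  0.067     ]
7.3667 [ 0.62353074 -0.01015165  0.06402962]
```

>>> {"op": "step_arm", "data": {"deltas": [{"delta_pos": [0, 0, 0], "delta_rot": [0, 0, 0], "grip": 0.5}, {"delta_pos": [0, 0, 0], "delta_rot": [0, 0, 0], "grip": 0.5}]}}

```text
clock: 7.53
tool_pos: [0.624, -0.01, 0.0645]
tool_rot: [0.0, 0.999, -0.042, -0.0]
contact_force: [0.9, 0.1, -5.1]
gripper_width: 0.06
grasp_force: 30.0
```

>>> {"op": "step_arm", "data": {"deltas": [{"delta_pos": [0, 0.0007, 0.006], "delta_rot": [0, 0, 0], "grip": 0.5}, {"delta_pos": [0, 0, 0.006], "delta_rot": [0, 0, 0], "grip": 0.5}, {"delta_pos": [0, 0, 0.006], "delta_rot": [0, 0, 0], "grip": 0.5}, {"delta_pos": [0, 0, 0], "delta_rot": [0, 0, 0], "grip": 0.5}, {"delta_pos": [0, 0, 0.002], "delta_rot": [0, 0, 0], "grip": 0.5}, {"delta_pos": [0, 0, 0.002], "delta_rot": [0, 0, 0], "grip": 0.5}, {"delta_pos": [0, 0, 0.002], "delta_rot": [0, 0, 0], "grip": 0.5}, {"delta_pos": [0, 0, 0.002], "delta_rot": [0, 0, 0], "grip": 0.5}]}}

```text
clock: 8.2
tool_pos: [0.6244, -0.0117, 0.0383]
tool_rot: [0.0, 0.999, -0.043, 0.0]
contact_force: [-0.2, -0.9, -5.2]
gripper_width: 0.0602
grasp_force: 30.0
```

>>> {"op": "step_arm", "data": {"deltas": [{"delta_pos": [0, 0, 0.002], "delta_rot": [0, 0, 0], "grip": 0.5}, {"delta_pos": [0, 0, 0.002], "delta_rot": [0, 0, 0], "grip": 0.5}, {"delta_pos": [0, 0, 0.002], "delta_rot": [0, 0, 0], "grip": 0.5}, {"delta_pos": [0, 0, 0], "delta_rot": [0, 0, 0], "grip": 0.5}]}}

```text
clock: 8.53
tool_pos: [0.6242, -0.0117, 0.032]
tool_rot: [0.0, 0.999, -0.043, -0.0]
contact_force: [0.4, -0.2, -4.9]
gripper_width: 0.0602
grasp_force: 30.0
```

>>> {"op": "step_arm", "data": {"deltas": [{"delta_pos": [0, 0, 0.004], "delta_rot": [0, 0, 0], "grip": 0.5}, {"delta_pos": [0, 0, 0.004], "delta_rot": [0, 0, 0], "grip": 0.5}, {"delta_pos": [0, 0, 0.004], "delta_rot": [0, 0, 0], "grip": 0.5}, {"delta_pos": [0, 0, 0.004], "delta_rot": [0, 0, 0], "grip": 0.5}, {"delta_pos": [0, 0, 0], "delta_rot": [0, 0, 0], "grip": 0.5}]}}

```text
clock: 8.95
tool_pos: [0.6239, -0.0116, 0.0154]
tool_rot: [-0.0, 0.999, -0.043, -0.001]
contact_force: [0.5, 0.8, -4.6]
gripper_width: 0.0603
grasp_force: 30.0
```

>>> {"op": "step_arm", "data": {"deltas": [{"delta_pos": [0, 0, 0.004], "delta_rot": [0, 0, 0], "grip": 0.5}, {"delta_pos": [0, 0, 0.004], "delta_rot": [0, 0, 0], "grip": 0.5}, {"delta_pos": [0, 0, 0.004], "delta_rot": [0, 0, 0], "grip": 0.5}, {"delta_pos": [0, 0, 0.004], "delta_rot": [0, 0, 0], "grip": 0.5}, {"delta_pos": [0, 0, 0.002], "delta_rot": [0, 0, 0], "grip": 0.5}, {"delta_pos": [0, 0, 0], "delta_rot": [0, 0, 0], "grip": 0.5}]}}

```text
clock: 9.45
tool_pos: [0.6241, -0.0116, -0.0022]
tool_rot: [0.0, 0.999, -0.043, -0.0]
contact_force: [-0.7, 0.5, -4.4]
gripper_width: 0.0603
grasp_force: 30.0
```

>>> {"op": "step_arm", "data": {"deltas": [{"delta_pos": [0, 0, 0.001], "delta_rot": [0, 0, 0], "grip": 0.5}, {"delta_pos": [0, 0, 0.001], "delta_rot": [0, 0, 0], "grip": 0.5}, {"delta_pos": [0, 0, 0.0006], "delta_rot": [0, 0, 0], "grip": 0.5}, {"delta_pos": [0, 0, 0], "delta_rot": [0, 0, 0], "grip": 0.5}]}}

```text
clock: 9.78
tool_pos: [0.6244, -0.0116, -0.0042]
tool_rot: [0.0, 0.999, -0.043, 0.0]
contact_force: [0.1, -0.0, -4.5]
gripper_width: 0.0601
grasp_force: 30.0
```

>>> {"op": "step_arm", "data": {"deltas": [{"delta_pos": [0, 0, 0.0007], "delta_rot": [0, 0, 0], "grip": 0.5}, {"delta_pos": [0, 0, 0.0007], "delta_rot": [0, 0, 0], "grip": 0.5}, {"delta_pos": [0, 0, 0], "delta_rot": [0, 0, 0], "grip": 0.5}]}}

```text
clock: 10.03
tool_pos: [0.6244, -0.0116, -0.0053]
tool_rot: [0.0, 0.999, -0.043, 0.0]
contact_force: [-1.2, 0.3, -0.9]
gripper_width: 0.0605
grasp_force: 30.0
```

The weight is off, so the die is on its seat. Release and lift.

>>> {"op": "step_arm", "data": {"deltas": [{"delta_pos": [0, 0, 0], "delta_rot": [0, 0, 0], "grip": 0.82}, {"delta_pos": [0, 0, 0], "delta_rot": [0, 0, 0], "grip": 0.82}, {"delta_pos": [0, 0, 0], "delta_rot": [0, 0, 0], "grip": 0.82}, {"delta_pos": [0, 0, 0], "delta_rot": [0, 0, 0], "grip": 0.82}, {"delta_pos": [0, 0, -0.015], "delta_rot": [0, 0, 0], "grip": 0.82}, {"delta_pos": [0, 0, -0.04], "delta_rot": [0, 0, 0], "grip": 0.82}, {"delta_pos": [0, 0, -0.04], "delta_rot": [0, 0, 0], "grip": 0.82}, {"delta_pos": [-0.03, 0, -0.025], "delta_rot": [0, 0, 0], "grip": 0.82}, {"delta_pos": [-0.04, 0, 0], "delta_rot": [0, 0, 0], "grip": 0.82}, {"delta_pos": [-0.04, 0, 0], "delta_rot": [0, 0, 0], "grip": 0.82}, {"delta_pos": [-0.02, 0, 0], "delta_rot": [0, 0, 0], "grip": 0.82}, {"delta_pos": [0, 0, 0], "delta_rot": [0, 0, 0], "grip": 0.82}]}}

```text
clock: 11.03
tool_pos: [0.491, 0.0, 0.115]
tool_rot: [-0.0, 0.999, -0.042, -0.001]
contact_force: [1.1, 0.2, 0.0]
gripper_width: 0.0777
grasp_force: 0.0
```

Run:
```python
from h import *
s=bot.read_state(); print(s['clock'],s['tool_pos'],s['tool_rot'])
I=[look('scene') for _ in range(8)]; c=I[0][2]; a=np.mean([i[0] for i in I],0); D=np.median([i[1] for i in I],0)
np.save('sc_avg.npy',a)
cr=a[245:305,295:365].clip(0,255).astype(np.uint8); cv2.imwrite('pics/s7a.png',cr[:,:,::-1])
S=[look('side') for _ in range(4)]; b=np.mean([i[0] for i in S],0).astype(np.uint8)
w,dw,cw=look('wrist'); 
cv2.imwrite('pics/s7.png',np.hstack([cv2.resize(cr,(420,360),interpolation=cv2.INTER_CUBIC),cv2.resize(b[230:290,265:335],(380,360),interpolation=cv2.INTER_CUBIC)])[:,:,::-1])
P=cloud(c,D); m=(abs(P[...,2]-.046)<.006)&(np.hypot(P[...,0]-.624,P[...,1]+.011)<.035)&(D>0)
print('die top z scene',np.median(P[m][:,2]))
P=cloud(cw,dw);m=(abs(P[...,2]-.046)<.006)&(np.hypot(P[...,0]-.624,P[...,1]+.011)<.028)&(dw>0);q=P[m]
A=np.c_[q[:,:2]-q[:,:2].mean(0),np.ones(len(q))];co=np.linalg.lstsq(A,q[:,2],rcond=None)[0];print('die wrist z, tilt deg',co[2],np.degrees(co[:2]),cv2.minEnclosingCircle(np.ascontiguousarray(q[:,:2],dtype=np.float32)))
m=(abs(P[...,2]-.067)<.0025)&(np.hypot(P[...,0]-.624,P[...,1]+.011)<.018)&(dw>0);q=P[m];print('post',cv2.minEnclosingCircle(np.ascontiguousarray(q[:,:2],dtype=np.float32)))
```

```text
11.0333 [4.90954091e-01 1.98389698e-06 1.14990844e-01] [-2.28371564e-05  9.99100857e-01 -4.23899453e-02 -7.54960522e-04]
die top z scene 0.04512624150935274
die wrist z, tilt deg 0.04715898762736533 [0.05911483 0.07313885] ((0.6240153908729553, -0.01101722288876772), 0.028075166046619415)
post ((0.6236763000488281, -0.010890576057136059), 0.013039425946772099)
```

View pics/s7.png

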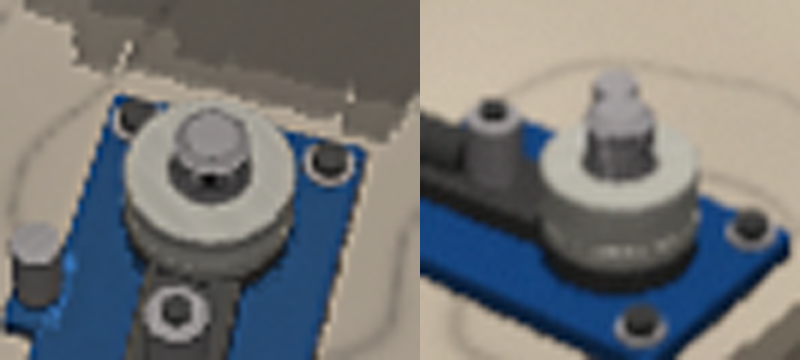

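Left crop: the die is flat on its seat, and the hole is a dark dot at (209,180) in the crop, i.e. pixel (330,275). Right crop: no hole visible on that side of the shank. I compute the hole's azimuth from the dot.

Run:
```python
from h import *
a=np.load('sc_avg.npy').mean(-1); c=calibration('scene')
r=a[268:282,320:342]; print(r.astype(int))
w=np.clip(60-r[4:11],0,None)
y0=272
vv,uu=np.mgrid[272:279,320:342]; k=(abs(uu-330)<5); w=w*k; u,v=(w*uu).sum()/w.sum(),(w*vv).sum()/w.sum(); print(u,v)
for ctr in((.624,-.011),(.6235,-.0105),(.6245,-.0115)):
    ctr=np.array(ctr)
    pv=onz(c,u,v,.055); # u gives direction; intersect ray plane z=.055 -> lateral offset
    o,d=ray(c,u,v)
    A=d[:2]@d[:2];B=2*(o[:2]-ctr)@d[:2];C=(o[:2]-ctr)@(o[:2]-ctr)-.012**2
    t=(-B-np.sqrt(max(B*B-4*A*C,0)))/(2*A);p=o+d*t; print(p, 'hole yaw',np.degrees(np.arctan2(*(p[:2]-ctr)[::-1])))
```

```text
[[157 158 160 160 116 113 130 144 142 142 141 142 142 143 132 114 135 166
  160 158 161 167]
 [159 158 160 161 135 114 111 147 144 145 144 144 144 142 123 116 130 166
  162 159 158 163]
 [161 161 160 141 114 122 122 129 139 145 143 143 130 121 122 121 124 167
  161 162 159 160]
 [161 163 159 100  75 131 128 123 121 118 100 121 122 124 130 129  97 169
  162 161 160 159]
 [160 163 151  63  51  91 141 125 128 128 127 127 126 130 139  48  79 153
  164 160 161 161]
 [163 163 154  69  57  53  62 112 145 143 133 153 144 114  56  54  73 157
  163 161 159 161]
 [163 165 161  87  62  60  67  96  57  21  26  64  63  81  60  55  85 165
  164 160 160 161]
 [160 165 163 111  61  70  65  77  60  18  20  57  53  66  60  54  95 169
  164 160 160 160]
 [158 161 168 165  95  72  66  62  51  45  44  45  56  63  57  82 156 164
  159 163 160 161]
 [157 158 163 168 157 113  68  61  63  69  70  67  64  66  83 142 168 162
  159 158 164 163]
 [158 156 159 163 170 168 130  94  74  72  71  77  88 129 156 172 164 160
  160 158 162 169]
 [162 159 157 159 163 168 170 171 161 145 138 163 173 169 169 167 164 162
  160 161 163 157]
 [168 162 158 156 160 163 166 165 166 167 164 163 163 161 162 163 164 164
  163 164 161  99]
 [156 168 164 159 157 160 163 165 164 162 161 160 159 160 161 162 165 167
  167 165 144  74]]
329.747644559394 274.9041197118049
[ 0.63584378 -0.00907003  0.0560283 ] hole yaw 9.255108030559269
[ 0.63542105 -0.00912573  0.05538247] hole yaw 6.576073384579691
[ 0.63624047 -0.00901777  0.05663432] hole yaw 11.937977032606542
```

>>> {"op": "step_arm", "data": {"deltas": [{"delta_pos": [-0.009, 0.035, 0], "delta_rot": [0, 0, 0], "grip": 0.6}, {"delta_pos": [-0.009, 0.035, 0], "delta_rot": [0, 0, 0], "grip": 0.6}, {"delta_pos": [-0.009, 0.035, 0], "delta_rot": [0, 0, 0], "grip": 0.6}, {"delta_pos": [-0.009, 0.035, 0], "delta_rot": [0, 0, 0], "grip": 0.6}, {"delta_pos": [-0.008, 0.035, 0], "delta_rot": [0, 0, 0], "grip": 0.6}, {"delta_pos": [-0.008, 0.035, 0], "delta_rot": [0, 0, 0], "grip": 0.6}, {"delta_pos": [0, 0, 0.02], "delta_rot": [0, 0, 6], "grip": 0.6}, {"delta_pos": [0, 0, 0.02], "delta_rot": [0, 0, 6], "grip": 0.6}, {"delta_pos": [0, 0, 0.02], "delta_rot": [0, 0, 6], "grip": 0.6}, {"delta_pos": [0, 0, 0], "delta_rot": [0, 0, 0], "grip": 0.6}, {"delta_pos": [0, 0, 0], "delta_rot": [0, 0, 0], "grip": 0.6}]}}

```text
clock: 12.6
tool_pos: [0.4249, -0.2053, 0.0541]
tool_rot: [-0.0, 0.98, -0.197, -0.001]
contact_force: [-0.0, 0.8, -0.0]
gripper_width: 0.0572
grasp_force: 0.0
```

```bash
cat > fit.py <<'E'
from clip import *
def meas(im,c,roi,z=.003,ref=None):
    q,r,ctr,a=clip(im,c,roi,z); x=np.array([np.cos(a),np.sin(a)])
    if x[0]<0: x=-x
    y=np.array([-x[1],x[0]])
    for _ in range(4):
        t=(q-ctr)@x; s=(q-ctr)@y; lo=[]
        for b in np.arange(-30,62,4)/1000:
            k=(t>b)&(t<b+.004)
            if k.sum(): lo.append((b+.002,s[k].min()))
        lo=np.array(lo); p=np.polyfit(lo[:,0],lo[:,1],1); x=x+p[0]*y; x/=np.linalg.norm(x); y=np.array([-x[1],x[0]])
    t=(q-ctr)@x; s=(q-ctr)@y
    tip=ctr+x*t.max()+y*(p[1]+.003)
    return dict(len=np.ptp(t),wid=np.ptp(s),yaw=np.degrees(np.arctan2(x[1],x[0])),tip=tip,end=ctr+x*t.min()+y*(p[1]+.014),eye=ctr+x*(t.max()-.110)+y*(p[1]+.014))
E
python3 - <<'E'
from fit import *
s=bot.read_state(); print(s['clock'],s['tool_pos'],s['tool_rot'])
im,d,c=look('wrist','w8.png'); print(meas(im,c,(150,0,500,310)))
im,d,c=look('scene'); 
try: print(meas(im,c,(228,190,280,238)))
except Exception as e: print(e)
E
```

```text
12.6 [ 0.4248808  -0.20525778  0.05413228] [-3.24225942e-04  9.80452050e-01 -1.96755955e-01 -8.75293750e-04]
{'len': np.float64(0.13578738336259485), 'wid': np.float64(0.027052486825496224), 'yaw': np.float64(-22.36626340894144), 'tip': array([ 0.51664165, -0.25724754]), 'end': array([ 0.3952553 , -0.19540445]), 'eye': array([ 0.4191027 , -0.20521722])}
{'len': np.float64(0.13410453086188825), 'wid': np.float64(0.027838412448139557), 'yaw': np.float64(-22.597757415114383), 'tip': array([ 0.51601159, -0.25652594]), 'end': array([ 0.39642975, -0.19483956]), 'eye': array([ 0.41868366, -0.20410195])}
```

>>> {"op": "step_arm", "data": {"deltas": [{"delta_pos": [-0.0047, 0.002, 0.025], "delta_rot": [0, 0, 0], "grip": 0.6}, {"delta_pos": [0, 0, 0.025], "delta_rot": [0, 0, 0], "grip": 0.6}, {"delta_pos": [0, 0, 0.02], "delta_rot": [0, 0, 0], "grip": 0.6}, {"delta_pos": [0, 0, 0.008], "delta_rot": [0, 0, 0], "grip": 0.6}, {"delta_pos": [0, 0, 0.004], "delta_rot": [0, 0, 0], "grip": 0.6}, {"delta_pos": [0, 0, 0], "delta_rot": [0, 0, 0], "grip": 0.6}, {"delta_pos": [0, 0, 0], "delta_rot": [0, 0, 0], "grip": 0.6}]}}

```text
clock: 13.28
tool_pos: [0.4206, -0.2057, -0.0266]
tool_rot: [0.0, 0.98, -0.198, 0.001]
contact_force: [-0.3, 0.1, -0.1]
gripper_width: 0.057
grasp_force: 0.0
```

>>> {"op": "step_arm", "data": {"deltas": [{"delta_pos": [0, 0, 0.002], "delta_rot": [0, 0, 0], "grip": 0.6}, {"delta_pos": [0, 0, 0.002], "delta_rot": [0, 0, 0], "grip": 0.6}, {"delta_pos": [0, 0, 0], "delta_rot": [0, 0, 0], "grip": 0.6}, {"delta_pos": [0, 0, 0], "delta_rot": [0, 0, 0], "grip": 0.6}]}}

```text
clock: 13.62
tool_pos: [0.4206, -0.2057, -0.0309]
tool_rot: [0.0, 0.98, -0.198, 0.001]
contact_force: [0.1, 0.4, 5.1]
gripper_width: 0.0568
grasp_force: 2.5
```

>>> {"op": "step_arm", "data": {"deltas": [{"delta_pos": [0, 0, -0.001], "delta_rot": [0, 0, 0], "grip": 0.2}, {"delta_pos": [0, 0, 0], "delta_rot": [0, 0, 0], "grip": 0.2}, {"delta_pos": [0, 0, 0], "delta_rot": [0, 0, 0], "grip": 0.2}, {"delta_pos": [0, 0, 0], "delta_rot": [0, 0, 0], "grip": 0.2}, {"delta_pos": [0, 0, 0], "delta_rot": [0, 0, 0], "grip": 0.2}, {"delta_pos": [0, 0, 0], "delta_rot": [0, 0, 0], "grip": 0.2}, {"delta_pos": [0, 0, 0], "delta_rot": [0, 0, 0], "grip": 0.2}], "squeeze": 45}}

```text
clock: 14.2
tool_pos: [0.42, -0.2054, -0.0306]
tool_rot: [0.0, 0.98, -0.198, -0.0]
contact_force: [-0.1, -0.8, 0.5]
gripper_width: 0.0267
grasp_force: 45.0
```

>>> {"op": "step_arm", "data": {"deltas": [{"delta_pos": [0, 0, -0.02], "delta_rot": [0, 0, 0], "grip": 0.2}, {"delta_pos": [0, 0, -0.04], "delta_rot": [0, 0, 0], "grip": 0.2}, {"delta_pos": [0, 0, -0.04], "delta_rot": [0, 0, 0], "grip": 0.2}, {"delta_pos": [-0.002, -0.033, 0], "delta_rot": [0, 0, 0], "grip": 0.2}, {"delta_pos": [-0.002, -0.033, 0], "delta_rot": [0, 0, 0], "grip": 0.2}, {"delta_pos": [-0.002, -0.033, 0], "delta_rot": [0, 0, 0], "grip": 0.2}, {"delta_pos": [-0.002, -0.033, 0], "delta_rot": [0, 0, 0], "grip": 0.2}, {"delta_pos": [-0.002, -0.033, 0], "delta_rot": [0, 0, 0], "grip": 0.2}, {"delta_pos": [-0.002, -0.031, 0], "delta_rot": [0, 0, 0], "grip": 0.2}]}}

```text
clock: 14.95
tool_pos: [0.4854, -0.0184, 0.0694]
tool_rot: [0.0, 0.98, -0.198, -0.0]
contact_force: [0.3, -0.0, -0.7]
gripper_width: 0.0268
grasp_force: 45.0
```

>>> {"op": "step_arm", "data": {"deltas": [{"delta_pos": [0, 0, 0], "delta_rot": [0, 0, -6.14], "grip": 0.2}, {"delta_pos": [0, 0, 0], "delta_rot": [0, 0, -6.14], "grip": 0.2}, {"delta_pos": [0, 0, 0], "delta_rot": [0, 0, -6.14], "grip": 0.2}, {"delta_pos": [0, 0, 0], "delta_rot": [0, 0, -6.14], "grip": 0.2}, {"delta_pos": [0, 0, 0], "delta_rot": [0, 0, -6.14], "grip": 0.2}, {"delta_pos": [0, 0, 0], "delta_rot": [0, 0, 0], "grip": 0.2}, {"delta_pos": [0, 0, 0], "delta_rot": [0, 0, 0], "grip": 0.2}]}}

```text
clock: 15.53
tool_pos: [0.4851, -0.0201, 0.0693]
tool_rot: [0.0, 0.998, 0.067, -0.0]
contact_force: [-0.1, -0.1, 0.0]
gripper_width: 0.0271
grasp_force: 45.0
```

Run:
```python
from fit import *
s=bot.read_state(); print(s['clock'],s['tool_pos'],s['tool_rot'],s['gripper_width'],s['contact_force'])
z=s['tool_pos'][2]+.0335
im,d,c=look('wrist','w9.png'); P=cloud(c,d)
hsv=cv2.cvtColor(im,cv2.COLOR_RGB2HSV); m=(hsv[...,1]>130)&(hsv[...,0]>12)&(hsv[...,0]<30)&(d>0); m[280:]=0
q=P[m]; print('z by x'); 
for a in np.arange(.47,.61,.02):
    k=abs(q[:,0]-a)<.01
    if k.any(): print(round(a,2),k.sum(),np.median(q[k,2]))
mm=meas(im,c,(100,0,560,300),z); print(z,mm)
im,d,c=look('scene'); m2=meas(im,c,(270,200,345,275),z); print(m2)
P=cloud(c,d); print('scene tip z?')
```

```text
15.5333 [ 0.48507494 -0.02013428  0.06934203] [ 4.94848411e-06  9.97782100e-01  6.65647692e-02 -1.09459697e-04] 0.027096978383489987 [-0.1436167  -0.06724944  0.03178628]
z by x
0.49 267 0.10660295637148165
0.51 916 0.10657529502621803
0.53 1026 0.10658811875005145
0.55 1184 0.10650054787805022
0.57 1359 0.1063923656034968
0.59 828 0.10638331671450471
0.10284203113665066 {'len': np.float64(0.11267900609627471), 'wid': np.float64(0.028812093475969695), 'yaw': np.float64(7.233052810588276), 'tip': array([ 0.59570765, -0.01645488]), 'end': array([ 0.48254035, -0.01972933]), 'eye': array([ 0.48519804, -0.01939203])}
{'len': np.float64(0.12480316228934994), 'wid': np.float64(0.02770395022186119), 'yaw': np.float64(7.368665231628289), 'tip': array([ 0.59509905, -0.01559949]), 'end': array([ 0.4699158 , -0.02069674]), 'eye': array([ 0.48459671, -0.01879819])}
scene tip z?
```

>>> {"op": "step_arm", "data": {"deltas": [{"delta_pos": [0, -0.0015, 0.015], "delta_rot": [0, 0, 0], "grip": 0.2}, {"delta_pos": [0, 0, 0.015], "delta_rot": [0, 0, 0], "grip": 0.2}, {"delta_pos": [0, 0, 0.013], "delta_rot": [0, 0, 0], "grip": 0.2}, {"delta_pos": [0, 0, 0.005], "delta_rot": [0, 0, 0], "grip": 0.2}, {"delta_pos": [0, 0, 0], "delta_rot": [0, 0, 0], "grip": 0.2}, {"delta_pos": [0, 0, 0], "delta_rot": [0, 0, 0], "grip": 0.2}]}}

```text
clock: 16.13
tool_pos: [0.4851, -0.0187, 0.0216]
tool_rot: [0.0, 0.998, 0.068, -0.0]
contact_force: [1.4, 0.2, -1.4]
gripper_width: 0.0264
grasp_force: 45.0
```

Run:
```python
from fit import *
s=bot.read_state(); print(s['clock'],s['tool_pos'],s['tool_rot'],s['contact_force'])
z=s['tool_pos'][2]+.0335
im,d,c=look('wrist','w10.png'); mm=meas(im,c,(100,0,560,300),z); print(z,mm)
P=cloud(c,d); 
m=(abs(P[...,2]-.067)<.0025)&(np.hypot(P[...,0]-.624,P[...,1]+.011)<.018)&(d>0);q=P[m];pw,_=cv2.minEnclosingCircle(np.ascontiguousarray(q[:,:2],dtype=np.float32));print('post',pw)
hsv=cv2.cvtColor(im,cv2.COLOR_RGB2HSV); m=(hsv[...,1]>130)&(hsv[...,0]>12)&(hsv[...,0]<30)&(d>0); m[280:]=0
m&=(P[...,0]>.57); print('wire top z',np.median(P[m][:,2]))
m=(abs(P[...,2]-.046)<.004)&(np.hypot(P[...,0]-.624,P[...,1]+.011)<.027)&(d>0)&(hsv[...,1]<60);print('die z',np.median(P[m][:,2]))
a=np.radians(mm['yaw']);x=np.array([np.cos(a),np.sin(a)]);y=np.array([-x[1],x[0]]);r=mm['tip']-pw;print('tip rel post along,lat',r@x,r@y)
im,d,c=look('scene'); m2=meas(im,c,(270,210,345,280),z); print(m2)
```

```text
16.1333 [ 0.48505944 -0.01872721  0.0215775 ] [ 2.58545362e-05  9.97702704e-01  6.77443661e-02 -1.19418062e-04] [ 1.41944625  0.22097419 -1.39521676]
0.05507750483514561 {'len': np.float64(0.11265982717559224), 'wid': np.float64(0.02942522876003203), 'yaw': np.float64(7.41521999165356), 'tip': array([ 0.59567151, -0.01476364]), 'end': array([ 0.48253422, -0.0183954 ]), 'eye': array([ 0.4851718 , -0.01805212])}
post (0.0, 0.0)
wire top z 0.05859555356840013
die z 0.04712695342688106
tip rel post along,lat 0.5887844792341602 -0.09151694782204725
{'len': np.float64(0.13285871918957162), 'wid': np.float64(0.02731117493131531), 'yaw': np.float64(6.944307472151303), 'tip': array([ 0.593092 , -0.0143239]), 'end': array([ 0.45987796, -0.01946781]), 'eye': array([ 0.48256899, -0.01670409])}
```

The tip is aligned with the post axis (lateral about 0) at the right height. I advance to near contact, then feel.

>>> {"op": "step_arm", "data": {"deltas": [{"delta_pos": [0.005, 0, 0], "delta_rot": [0, 0, 0], "grip": 0.2}, {"delta_pos": [0.005, 0, 0], "delta_rot": [0, 0, 0], "grip": 0.2}, {"delta_pos": [0.003, 0, 0], "delta_rot": [0, 0, 0], "grip": 0.2}, {"delta_pos": [0.0015, 0, 0], "delta_rot": [0, 0, 0], "grip": 0.2}, {"delta_pos": [0.0015, 0, 0], "delta_rot": [0, 0, 0], "grip": 0.2}, {"delta_pos": [0, 0, 0], "delta_rot": [0, 0, 0], "grip": 0.2}]}}

```text
clock: 16.73
tool_pos: [0.5011, -0.0165, 0.0214]
tool_rot: [0.0, 0.998, 0.068, 0.0]
contact_force: [0.3, -0.2, 0.6]
gripper_width: 0.027
grasp_force: 45.0
```

>>> {"op": "step_arm", "data": {"deltas": [{"delta_pos": [0.001, 0, 0], "delta_rot": [0, 0, 0], "grip": 0.2}, {"delta_pos": [0.001, 0, 0], "delta_rot": [0, 0, 0], "grip": 0.2}, {"delta_pos": [0, 0, 0], "delta_rot": [0, 0, 0], "grip": 0.2}]}}

```text
clock: 16.98
tool_pos: [0.5029, -0.0162, 0.0214]
tool_rot: [0.0, 0.998, 0.068, 0.0]
contact_force: [0.0, 0.9, -0.6]
gripper_width: 0.0267
grasp_force: 45.0
```

>>> {"op": "step_arm", "data": {"deltas": [{"delta_pos": [0.0015, 0, 0], "delta_rot": [0, 0, 0], "grip": 0.2}, {"delta_pos": [0.0015, 0, 0], "delta_rot": [0, 0, 0], "grip": 0.2}, {"delta_pos": [0.0015, 0, 0], "delta_rot": [0, 0, 0], "grip": 0.2}, {"delta_pos": [0, 0, 0], "delta_rot": [0, 0, 0], "grip": 0.2}]}}

```text
clock: 17.32
tool_pos: [0.5076, -0.0156, 0.0214]
tool_rot: [0.0, 0.998, 0.068, 0.0]
contact_force: [-0.2, 0.5, -0.5]
gripper_width: 0.027
grasp_force: 45.0
```

>>> {"op": "step_arm", "data": {"deltas": [{"delta_pos": [0.0015, 0, 0], "delta_rot": [0, 0, 0], "grip": 0.2}, {"delta_pos": [0.0015, 0, 0], "delta_rot": [0, 0, 0], "grip": 0.2}, {"delta_pos": [0.0015, 0, 0], "delta_rot": [0, 0, 0], "grip": 0.2}, {"delta_pos": [0, 0, 0], "delta_rot": [0, 0, 0], "grip": 0.2}]}}

```text
clock: 17.65
tool_pos: [0.5121, -0.015, 0.0214]
tool_rot: [0.0, 0.998, 0.068, 0.0]
contact_force: [0.7, -0.3, -0.8]
gripper_width: 0.0266
grasp_force: 45.0
```

>>> {"op": "step_arm", "data": {"deltas": [{"delta_pos": [0.002, 0, 0], "delta_rot": [0, 0, 0], "grip": 0.2}, {"delta_pos": [0.002, 0, 0], "delta_rot": [0, 0, 0], "grip": 0.2}, {"delta_pos": [0.002, 0, 0], "delta_rot": [0, 0, 0], "grip": 0.2}, {"delta_pos": [0, 0, 0], "delta_rot": [0, 0, 0], "grip": 0.2}]}}

```text
clock: 17.98
tool_pos: [0.5181, -0.0142, 0.0214]
tool_rot: [0.0, 0.998, 0.068, 0.0]
contact_force: [-0.7, 1.2, -1.1]
gripper_width: 0.027
grasp_force: 45.0
```

>>> {"op": "step_arm", "data": {"deltas": [{"delta_pos": [0.0015, 0, 0], "delta_rot": [0, 0, 0], "grip": 0.2}, {"delta_pos": [0.0015, 0, 0], "delta_rot": [0, 0, 0], "grip": 0.2}, {"delta_pos": [0, 0, 0], "delta_rot": [0, 0, 0], "grip": 0.2}]}}

```text
clock: 18.23
tool_pos: [0.5209, -0.0138, 0.0214]
tool_rot: [0.0, 0.998, 0.068, 0.0]
contact_force: [0.3, 1.0, -0.3]
gripper_width: 0.0266
grasp_force: 45.0
```

>>> {"op": "step_arm", "data": {"deltas": [{"delta_pos": [0.0015, 0, 0], "delta_rot": [0, 0, 0], "grip": 0.2}, {"delta_pos": [0.0015, 0, 0], "delta_rot": [0, 0, 0], "grip": 0.2}, {"delta_pos": [0.0015, 0, 0], "delta_rot": [0, 0, 0], "grip": 0.2}, {"delta_pos": [0, 0, 0], "delta_rot": [0, 0, 0], "grip": 0.2}]}}

```text
clock: 18.57
tool_pos: [0.5254, -0.0131, 0.0214]
tool_rot: [0.0, 0.998, 0.068, 0.0]
contact_force: [-0.3, 1.4, 0.3]
gripper_width: 0.0268
grasp_force: 45.0
```

Run:
```python
from fit import *
s=bot.read_state(); print(s['clock'],s['tool_pos'],s['contact_force'],s['torque'])
im,d,c=look('scene'); hsv=cv2.cvtColor(im,cv2.COLOR_RGB2HSV)
m=(hsv[...,1]>120)&(hsv[...,0]>12)&(hsv[...,0]<30); m[:205]=0;m[300:]=0;m[:,:290]=0;m[:,370:]=0
q=np.array([onz(c,u,v,.055)[:2] for v,u in zip(*np.where(m))])-[.624,-.011]
a=np.radians(7.6);x=np.array([np.cos(a),np.sin(a)]);y=np.array([-x[1],x[0]])
t=q@x;l=q@y;print(t.min(),t.max());b=t>.01;print('beyond post',b.sum(),t[b].min() if b.any() else 0,l[b].mean() if b.any() else 0)
cv2.imwrite('pics/s11.png',cv2.resize(im[225:305,280:370],(720,600),interpolation=cv2.INTER_CUBIC)[:,:,::-1])
```

```text
18.5667 [ 0.52535671 -0.01309906  0.02138356] [-0.33231503  1.40163412  0.29360826] [0.15297154 0.08894784 0.12446301]
-0.1691124370012001 0.011619979732437105
beyond post 2 0.011527667553812246 -0.0001527298554719938
```

The tip now shows at the far end of the hole, centred. I keep going in small steps.

>>> {"op": "step_arm", "data": {"deltas": [{"delta_pos": [0.0015, 0, 0], "delta_rot": [0, 0, 0], "grip": 0.2}, {"delta_pos": [0.0015, 0, 0], "delta_rot": [0, 0, 0], "grip": 0.2}, {"delta_pos": [0.0015, 0, 0], "delta_rot": [0, 0, 0], "grip": 0.2}, {"delta_pos": [0, 0, 0], "delta_rot": [0, 0, 0], "grip": 0.2}]}}

```text
clock: 18.95
tool_pos: [0.5298, -0.0125, 0.0214]
tool_rot: [0.0, 0.998, 0.068, 0.0]
contact_force: [-0.8, 1.6, -0.1]
gripper_width: 0.0269
grasp_force: 45.0
```

>>> {"op": "step_arm", "data": {"deltas": [{"delta_pos": [0.0015, 0, 0], "delta_rot": [0, 0, 0], "grip": 0.2}, {"delta_pos": [0.0015, 0, 0], "delta_rot": [0, 0, 0], "grip": 0.2}, {"delta_pos": [0, 0, 0], "delta_rot": [0, 0, 0], "grip": 0.2}]}}

```text
clock: 19.2
tool_pos: [0.532, -0.012, 0.0212]
tool_rot: [-0.0, 0.998, 0.068, -0.001]
contact_force: [-3.9, 1.6, -0.1]
gripper_width: 0.0268
grasp_force: 45.0
```

>>> {"op": "step_arm", "data": {"deltas": [{"delta_pos": [0.0015, 0, 0], "delta_rot": [0, 0, 0], "grip": 0.2}, {"delta_pos": [0.0015, 0, 0], "delta_rot": [0, 0, 0], "grip": 0.2}, {"delta_pos": [0, 0, 0], "delta_rot": [0, 0, 0], "grip": 0.2}]}}

```text
clock: 19.45
tool_pos: [0.5355, -0.0117, 0.0213]
tool_rot: [-0.0, 0.998, 0.068, -0.0]
contact_force: [-2.2, 2.8, -0.7]
gripper_width: 0.0267
grasp_force: 45.0
```

>>> {"op": "step_arm", "data": {"deltas": [{"delta_pos": [0.0015, 0, 0], "delta_rot": [0, 0, 0], "grip": 0.2}, {"delta_pos": [0.0015, 0, 0], "delta_rot": [0, 0, 0], "grip": 0.2}, {"delta_pos": [0, 0, 0], "delta_rot": [0, 0, 0], "grip": 0.2}]}}

```text
clock: 19.7
tool_pos: [0.5393, -0.0113, 0.0215]
tool_rot: [0.0, 0.998, 0.068, 0.001]
contact_force: [0.1, 2.8, -1.2]
gripper_width: 0.0265
grasp_force: 45.0
```

>>> {"op": "step_arm", "data": {"deltas": [{"delta_pos": [0.0015, 0, 0], "delta_rot": [0, 0, 0], "grip": 0.2}, {"delta_pos": [0.0015, 0, 0], "delta_rot": [0, 0, 0], "grip": 0.2}, {"delta_pos": [0, 0, 0], "delta_rot": [0, 0, 0], "grip": 0.2}]}}

```text
clock: 19.95
tool_pos: [0.5423, -0.0109, 0.0216]
tool_rot: [0.0, 0.998, 0.068, 0.001]
contact_force: [0.9, 3.5, -1.1]
gripper_width: 0.0266
grasp_force: 45.0
```

>>> {"op": "step_arm", "data": {"deltas": [{"delta_pos": [0.0015, 0, 0], "delta_rot": [0, 0, 0], "grip": 0.2}, {"delta_pos": [0.0015, 0, 0], "delta_rot": [0, 0, 0], "grip": 0.2}, {"delta_pos": [0, 0, 0], "delta_rot": [0, 0, 0], "grip": 0.2}]}}

```text
clock: 20.2
tool_pos: [0.5451, -0.0105, 0.0215]
tool_rot: [0.0, 0.998, 0.068, 0.001]
contact_force: [1.4, 3.2, -0.7]
gripper_width: 0.0269
grasp_force: 45.0
```

>>> {"op": "step_arm", "data": {"deltas": [{"delta_pos": [0.001, 0, 0], "delta_rot": [0, 0, 0], "grip": 0.2}, {"delta_pos": [0.001, 0, 0], "delta_rot": [0, 0, 0], "grip": 0.2}, {"delta_pos": [0, 0, 0], "delta_rot": [0, 0, 0], "grip": 0.2}]}}

```text
clock: 20.45
tool_pos: [0.5469, -0.0103, 0.0215]
tool_rot: [0.0, 0.998, 0.068, 0.0]
contact_force: [0.1, 2.4, 0.2]
gripper_width: 0.0267
grasp_force: 45.0
```

>>> {"op": "step_arm", "data": {"deltas": [{"delta_pos": [0.001, 0, 0], "delta_rot": [0, 0, 0], "grip": 0.2}, {"delta_pos": [0.001, 0, 0], "delta_rot": [0, 0, 0], "grip": 0.2}, {"delta_pos": [0, 0, 0], "delta_rot": [0, 0, 0], "grip": 0.2}]}}

```text
clock: 20.7
tool_pos: [0.5488, -0.01, 0.0215]
tool_rot: [0.0, 0.998, 0.068, 0.0]
contact_force: [0.4, 3.9, -0.8]
gripper_width: 0.0269
grasp_force: 45.0
```

```bash
cat > chk.py <<'E'
from fit import *
s=bot.read_state(); print(s['clock'],s['tool_pos'],s['contact_force'],s['torque'])
im,d,c=look('scene'); hsv=cv2.cvtColor(im,cv2.COLOR_RGB2HSV)
m=(hsv[...,1]>120)&(hsv[...,0]>12)&(hsv[...,0]<30); m[:205]=0;m[300:]=0;m[:,:290]=0;m[:,370:]=0
q=np.array([onz(c,u,v,.055)[:2] for v,u in zip(*np.where(m))])-[.624,-.011]
a=np.radians(7.6);x=np.array([np.cos(a),np.sin(a)]);y=np.array([-x[1],x[0]])
t=q@x;l=q@y
for lo in np.arange(-.1,.055,.006):
    k=(t>=lo)&(t<lo+.006)
    if k.any(): print(round(lo*1000),k.sum(),np.round(np.sort(l[k])[::max(1,k.sum()//6)]*1000,1))
print('tip',t.max()*1000)
cv2.imwrite('pics/s12.png',cv2.resize(im[225:305,280:370],(720,600),interpolation=cv2.INTER_CUBIC)[:,:,::-1])
E
python3 chk.py
```

```text
20.7 [ 0.54883659 -0.01000002  0.02146728] [ 0.39922051  3.93435365 -0.84073269] [ 0.58786805 -0.13198144  0.24550092]
-100 18 [ 2.2  6.5  8.7 13.1 15.3 19.7]
-94 12 [ 0.   2.2  4.4 17.5 19.8 22. ]
-88 14 [-2.   0.2  0.3  2.4 19.9 22.  24.2]
-82 13 [-1.8 -1.7  0.5  2.7 20.  22.1 24.3]
-76 10 [-1.6 -1.5  0.6  0.6 20.  20.1 22.2 22.2 24.3 24.4]
-70 11 [-1.4 -1.4  0.7  0.8 20.1 20.2 22.3 22.3 24.4 24.5 24.5]
-64 11 [-1.3 -1.2  0.9  0.9 20.2 20.2 20.3 22.3 22.4 22.4 24.5]
-58 12 [-1.1 -1.   1.1 18.2 20.3 22.5]
-52 9 [-0.9 -0.8  1.2  1.3 16.2 18.3 18.3 20.4 20.4]
-46 9 [-0.7 -0.7  1.4  1.5 16.2 16.3 18.4 18.4 20.5]
-40 11 [-0.6 -0.5  1.5  1.6 14.2 14.3 14.3 16.3 16.4 16.4 18.5]
-34 11 [-0.4 -0.4 -0.3  1.7  1.7  1.8 12.3 12.3 14.4 14.4 16.5]
-28 10 [-0.2 -0.1  1.9  2.  10.3 10.3 12.4 12.4 14.5 14.5]
-22 13 [-0.1 10.4 12.5 12.6 14.6 16.7 18.8]
-16 6 [14.7 16.8 16.9 18.9 18.9 21. ]
-10 7 [19.  19.  19.1 21.  21.1 21.1 23.2]
-4 6 [17.  17.1 19.1 19.1 21.2 21.2]
2 7 [13.  13.1 15.1 15.1 17.1 17.2 19.2]
8 18 [-1.3  0.9  2.9 13.1 15.2 17.3]
14 13 [-1.1 -1.   1.1  3.1 17.3 19.4 21.5]
20 18 [-0.9  1.2  3.3 21.5 23.5 25.6]
26 13 [-0.7 -0.6  1.4 23.6 25.7 27.7 29.7]
32 3 [-0.5  1.5  1.6]
tip 35.638497478716246
```

The clip is tracking as planned: tip 36 mm past the axis, with the bow 7–8 mm short of home. Continue.

>>> {"op": "step_arm", "data": {"deltas": [{"delta_pos": [0.001, 0, 0], "delta_rot": [0, 0, 0], "grip": 0.2}, {"delta_pos": [0.001, 0, 0], "delta_rot": [0, 0, 0], "grip": 0.2}, {"delta_pos": [0, 0, 0], "delta_rot": [0, 0, 0], "grip": 0.2}]}}

```text
clock: 21.0
tool_pos: [0.5507, -0.0097, 0.0215]
tool_rot: [0.0, 0.998, 0.068, 0.0]
contact_force: [0.5, 2.3, -0.5]
gripper_width: 0.0267
grasp_force: 45.0
```

>>> {"op": "step_arm", "data": {"deltas": [{"delta_pos": [0.001, 0, 0], "delta_rot": [0, 0, 0], "grip": 0.2}, {"delta_pos": [0.001, 0, 0], "delta_rot": [0, 0, 0], "grip": 0.2}, {"delta_pos": [0, 0, 0], "delta_rot": [0, 0, 0], "grip": 0.2}]}}

```text
clock: 21.25
tool_pos: [0.5528, -0.0095, 0.0215]
tool_rot: [0.0, 0.998, 0.068, 0.0]
contact_force: [1.5, 1.9, 0.3]
gripper_width: 0.0267
grasp_force: 45.0
```

>>> {"op": "step_arm", "data": {"deltas": [{"delta_pos": [0.001, 0, 0], "delta_rot": [0, 0, 0], "grip": 0.2}, {"delta_pos": [0, 0, 0], "delta_rot": [0, 0, 0], "grip": 0.2}]}}

```text
clock: 21.42
tool_pos: [0.5536, -0.0094, 0.0214]
tool_rot: [0.0, 0.998, 0.068, 0.0]
contact_force: [1.8, 3.0, -1.0]
gripper_width: 0.027
grasp_force: 45.0
```

>>> {"op": "step_arm", "data": {"deltas": [{"delta_pos": [0.0007, 0, 0], "delta_rot": [0, 0, 0], "grip": 0.2}, {"delta_pos": [0.0007, 0, 0], "delta_rot": [0, 0, 0], "grip": 0.2}, {"delta_pos": [0, 0, 0], "delta_rot": [0, 0, 0], "grip": 0.2}]}}

```text
clock: 21.67
tool_pos: [0.5549, -0.0091, 0.0214]
tool_rot: [0.0, 0.998, 0.068, 0.0]
contact_force: [0.4, 0.3, -0.2]
gripper_width: 0.0267
grasp_force: 45.0
```

```bash
python3 chk.py | egrep -v '^-[3-9]|^-100'
```

```text
21.6667 [ 0.5548811  -0.00914793  0.02142885] [ 0.39133253  0.2527344  -0.17588518] [ 0.18059178 -0.10612882  0.12328532]
-28 9 [-0.2 -0.1  1.9  2.  10.3 10.3 12.4 12.4 14.5]
-22 10 [-0.1  2.   8.3  8.4  8.4 10.4 10.4 10.5 12.5 12.5]
-16 3 [12.6 12.7 14.8]
-10 5 [14.8 14.9 16.9 16.9 17. ]
2 7 [11.  13.  13.1 15.1 15.1 17.1 17.2]
8 18 [-1.3  0.9  3.   9.  11.1 13.1]
14 13 [-1.1 -1.   1.1  3.1  9.2 11.3 13.3]
20 13 [-0.9  1.2 11.3 13.4 13.5 15.4 17.5]
26 11 [-0.7 -0.7 -0.6  1.3  1.4  1.4 15.5 15.6 17.6 17.6 19.6]
32 14 [-2.5 -0.5  1.6 19.7 21.7 21.8 23.7]
38 5 [-2.4 -0.4 -0.3  1.6  1.7]
tip 40.461465140979236
```

It has snapped: the lateral force is gone and the bow is in against the shank at about 16 mm. I nudge for the stop.

>>> {"op": "step_arm", "data": {"deltas": [{"delta_pos": [0.0006, 0, 0], "delta_rot": [0, 0, 0], "grip": 0.2}, {"delta_pos": [0, 0, 0], "delta_rot": [0, 0, 0], "grip": 0.2}]}}

```text
clock: 21.88
tool_pos: [0.5554, -0.0091, 0.0214]
tool_rot: [0.0, 0.998, 0.068, -0.0]
contact_force: [0.6, 1.4, 0.2]
gripper_width: 0.0266
grasp_force: 45.0
```

>>> {"op": "step_arm", "data": {"deltas": [{"delta_pos": [0.0005, 0, 0], "delta_rot": [0, 0, 0], "grip": 0.2}, {"delta_pos": [0, 0, 0], "delta_rot": [0, 0, 0], "grip": 0.2}]}}

```text
clock: 22.05
tool_pos: [0.5559, -0.009, 0.0214]
tool_rot: [0.0, 0.998, 0.068, -0.0]
contact_force: [1.0, 2.0, -0.8]
gripper_width: 0.0265
grasp_force: 45.0
```

>>> {"op": "step_arm", "data": {"deltas": [{"delta_pos": [0.0005, 0, 0], "delta_rot": [0, 0, 0], "grip": 0.2}, {"delta_pos": [0, 0, 0], "delta_rot": [0, 0, 0], "grip": 0.2}]}}

```text
clock: 22.22
tool_pos: [0.5561, -0.0089, 0.0214]
tool_rot: [-0.0, 0.998, 0.068, -0.0]
contact_force: [-0.8, 0.7, -0.6]
gripper_width: 0.0265
grasp_force: 45.0
```

```bash
python3 chk.py | egrep -v '^-[3-9]|^-100'
```

```text
22.2167 [ 0.55607447 -0.00885101  0.02135881] [-0.81999088  0.65794629 -0.5838276 ] [0.15486079 0.15965876 0.09473525]
-28 10 [-0.2 -0.1  1.9  2.  10.3 10.3 12.4 12.4 14.5 14.5]
-22 10 [-0.1  2.   8.3  8.4  8.4 10.4 10.4 10.5 12.5 12.5]
-16 3 [12.6 12.7 14.8]
-10 4 [14.8 14.9 16.9 17. ]
2 7 [11.  13.  13.1 15.1 15.1 17.1 17.2]
8 20 [-1.3  0.9  2.9  7.1  9.1 11.2 15.2]
14 12 [-1.1 -1.   1.1  3.1  9.2 11.2]
20 12 [-0.9  1.2  9.3 11.4 13.4 13.5]
26 13 [-0.7 -0.6  1.4 13.5 15.5 17.6 19.6]
32 14 [-0.5  1.5 15.6 17.7 19.7 21.7 23.7]
38 8 [-2.4 -0.4 -0.3 -0.2  1.6  1.7  1.8 21.8]
tip 42.816401427876414
```

>>> {"op": "step_arm", "data": {"deltas": [{"delta_pos": [0.0004, 0, 0], "delta_rot": [0, 0, 0], "grip": 0.2}, {"delta_pos": [0, 0, 0], "delta_rot": [0, 0, 0], "grip": 0.2}]}}

```text
clock: 22.43
tool_pos: [0.5563, -0.0087, 0.0213]
tool_rot: [-0.0, 0.998, 0.068, -0.001]
contact_force: [-1.8, 2.0, -0.8]
gripper_width: 0.0262
grasp_force: 45.0
```

It meets the stop gently. Release and retreat upward.

>>> {"op": "step_arm", "data": {"deltas": [{"delta_pos": [0, 0, 0], "delta_rot": [0, 0, 0], "grip": 0.5}, {"delta_pos": [0, 0, 0], "delta_rot": [0, 0, 0], "grip": 0.5}, {"delta_pos": [0, 0, 0], "delta_rot": [0, 0, 0], "grip": 0.5}, {"delta_pos": [0, 0, 0], "delta_rot": [0, 0, 0], "grip": 0.5}, {"delta_pos": [0, 0, -0.01], "delta_rot": [0, 0, 0], "grip": 0.5}, {"delta_pos": [0, 0, -0.02], "delta_rot": [0, 0, 0], "grip": 0.5}, {"delta_pos": [0, 0, -0.03], "delta_rot": [0, 0, 0], "grip": 0.5}, {"delta_pos": [0, 0, -0.03], "delta_rot": [0, 0, 0], "grip": 0.5}, {"delta_pos": [-0.03, 0, -0.03], "delta_rot": [0, 0, 0], "grip": 0.5}, {"delta_pos": [-0.04, 0, 0], "delta_rot": [0, 0, 0], "grip": 0.5}, {"delta_pos": [-0.03, 0, 0], "delta_rot": [0, 0, 0], "grip": 0.5}, {"delta_pos": [0, 0, 0], "delta_rot": [0, 0, 0], "grip": 0.5}]}}

```text
clock: 23.43
tool_pos: [0.4534, -0.0222, 0.142]
tool_rot: [-0.0, 0.998, 0.068, -0.001]
contact_force: [1.9, -0.6, 1.4]
gripper_width: 0.0477
grasp_force: 0.0
```

```bash
python3 chk.py | tail -8
python3 - <<'E'
from h import *
a,_,_=look('wrist'); b,_,_=look('scene'); s,_,_=look('side')
t=np.vstack([cv2.resize(b[225:305,280:370],(340,300)),cv2.resize(s[230:290,265:335],(340,300))])
cv2.imwrite('pics/fin.png',np.hstack([cv2.resize(a[:330,120:560],(440,330)) if 0 else cv2.copyMakeBorder(a[:330,120:560],0,270,0,0,0),t])[:,:,::-1])
E
```

```text
2 7 [11.  13.  13.1 15.1 15.1 17.1 17.2]
8 19 [-1.3  0.9  2.9  7.1  9.1 11.2 15.2]
14 12 [-1.1 -1.   1.1  3.1  9.2 11.3]
20 16 [-0.9  1.2  3.2  3.3 11.4 13.4 15.4 15.5]
26 15 [-0.7 -0.6  1.4  3.4 15.5 17.6 19.6 21.7]
32 15 [-0.5  1.5  3.5  3.6 19.7 21.7 21.8 23.7]
38 1 [1.6]
tip 38.008266106426994
```

View pics/fin.png

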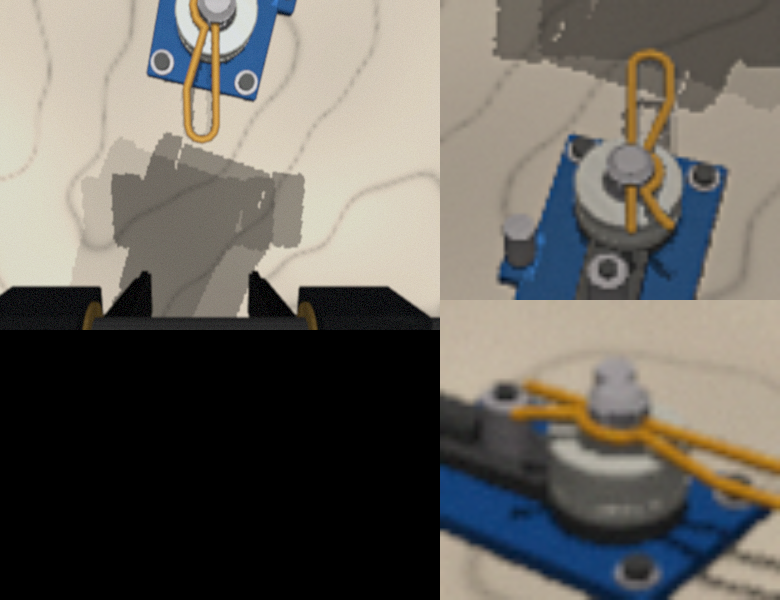

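The clip is through the post with the bow hugging the shank (scene crop, 650,170). The scene tip reading has changed, so I check with wrist depth whether the clip merely drooped within the hole clearance or slid back.

Run:
```python
from h import *
a=np.radians(7.6);x=np.array([np.cos(a),np.sin(a)]);y=np.array([-x[1],x[0]])
for n in('wrist','scene','side'):
    im,d,c=look(n); P=cloud(c,d); hsv=cv2.cvtColor(im,cv2.COLOR_RGB2HSV)
    m=(hsv[...,1]>120)&(hsv[...,0]>10)&(hsv[...,0]<32)&(d>0)&(np.hypot(P[...,0]-.61,P[...,1]+.011)<.16)&(P[...,2]>.03)&(P[...,2]<.08)
    q=P[m]; r=q[:,:2]-[.624,-.011]; t=r@x;l=r@y
    print(n,len(q),'t',t.min(),t.max())
    for lo in np.arange(-.1,.05,.015):
        k=(t>lo)&(t<lo+.015)
        if k.sum()>2: print(round(lo,3),np.median(q[k,2]).round(4),np.percentile(l[k],[2,98]).round(4))
s=bot.read_state();print(s['clock'],s['contact_force'])
```

```text
wrist 1945 t -0.09228939221656132 0.0048816981811297885
-0.1 0.0488 [-0.0002  0.0199]
-0.085 0.0498 [-0.0031  0.0229]
-0.07 0.0514 [-0.0029  0.0235]
-0.055 0.0531 [-0.0026  0.0227]
-0.04 0.055 [-0.0023  0.0176]
-0.025 0.0567 [-0.0014  0.0138]
-0.01 0.0579 [0.0102 0.018 ]
scene 235 t -0.09296785396905145 0.041123066019746836
-0.1 0.0459 [-0.0001  0.0185]
-0.085 0.0483 [-0.0037  0.0225]
-0.07 0.0494 [-0.0034  0.0226]
-0.055 0.0511 [-0.0028  0.0227]
-0.04 0.0521 [-0.0026  0.0186]
-0.025 0.0548 [-0.0016  0.0142]
-0.01 0.0565 [0.0127 0.0171]
0.005 0.0583 [-0.0012  0.016 ]
0.02 0.0595 [-0.0009  0.0222]
0.035 0.0597 [-0.0005  0.0229]
side 337 t -0.09166335042838321 0.041586188631231015
-0.1 0.0483 [0.0039 0.0198]
-0.085 0.0486 [-0.0023  0.0248]
-0.07 0.0496 [-0.002   0.0249]
-0.055 0.0519 [-0.0045  0.0253]
-0.04 0.0537 [-0.0018  0.0195]
-0.025 0.0552 [-0.0041  0.0153]
-0.01 0.057 [0.0095 0.0196]
0.005 0.0591 [-0.0009  0.0179]
0.02 0.0595 [-0.0015  0.02  ]
0.035 0.0608 [0.0007 0.0243]
23.7833 [0.36655855 0.2288608  0.51459271]
```

The clip is home: eye end at about -93 mm (nominal -94), tip at about +42 mm (nominal +43). It has only settled by its slack in the hole. Handing in.

```bash
python3 -c "
from workcell import bot
print(bot.sign_off())"
```

```text
the job is handed in; nothing more can be done
None
```

The die sits flat on its seat, the clip is sprung home around the post, and both are released; the job was handed in at about 24 s of the 72 s limit.

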